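# Scan the ball dish

## Robot

A 6-joint arm with a two-finger parallel gripper is mounted at the origin on the work surface. World frame = base frame: x ahead of the robot, y to its left, z up, the work surface at z = 0. Lengths are in mm, angles in rad, forces in N, time in s.
With the tool pointing down it reaches from about 350 to 875 mm from the base axis. Payload 4.2 kg.
Tool frame: the origin (TCP) lies midway between the tips of the shut fingers; the grasp point (between the pads) lies 19 mm behind it; x points along the fingers, y is the direction in which the jaws open and shut, and the axes are right-handed (so a half turn about x gives the same grasp; the last joint's range is limited). The gripper opens to 85 mm and grips with 20 to 120 N. Pads are 22 mm wide; open, the fingers measure 114 mm over their backs; the gripper's body (76 mm by 85 mm) begins 54 mm behind the grasp point. The pads swing forward as they close: fully open they stand 13 mm farther back than shut.
Start: joints at [-0.869, 0.385, 0.008, 0, -1.194, -0.259], TCP at [267.806, -564.694, 207.612] pointing down, gripper open.
Joint ranges: [-3.14, 3.14], [-1.21, 2.06], [-1.07, 1.41], [-3.16, 2.05], [-2.99, -0.16], [-3.1, 3.1]. Speed limits (rad/s): [2.79, 2.79, 3.14, 3.14, 3.14, 3.14].

## Interface

Orientations are given as a unit quaternion [w, x, y, z].
In Python, from bench import ctrl gives the robot as it stands.
- The arm moves only by the tool jog_arm, never from a script. Its argument "deltas" is a list of rows, each a list of 7 numbers: the shift along the tool's x, y, z in cm, then the turn, a rotation vector about the tool's x, y, z in rad, then the opening in per cent of the stroke, from 0 (shut) to 100 (fully open). In form: [[tx, ty, tz, rx, ry, rz, claw], ...]. A call has 1 to 8 rows; each row is the pose to reach, as a shift and turn from the pose commanded when the call began, along the tool's axes at that moment; what a row does not reach only later rows make up. A row lasts 1/8 s, in which the tool goes at most 62.5 mm and 10.7 degrees, less where a joint would pass 70% of its speed; a pose out of reach is approached as far as the arm can. A call with a gripper value outside its range is refused whole. The fingers move at their own pace and stop on an object; the grip force is fixed at half the most. Time passes only in rows, so rows that repeat a pose let the fingers close. It gives the time, the measured TCP pose, the force and the opening at its end, in the units of the state.
- ctrl.get_obs(): the state, without advancing time (a new reading comes with each control period).
- ctrl.snapshot(name): name is "scene" or "top" or "wrist"; returns a dict with "frame" (384x512x3 uint8, blue, green, red), "z_map" (384x512 float32, mm along the optical axis (not along the pixel's ray), 0 where there is no reading), "fx", "fy", "cx", "cy" (pixels), "rvec" (rotation vector, rad) and "tvec" (3), from world to camera coordinates, as OpenCV has them. Camera axes: x right, y down, z forward; pixel columns grow to the right and rows downward; lengths in mm; the calibration is good to about 2 mm. A picture is of the moment at which its call begins.
- ctrl.close_job(): hands the job in, once; it reports no verdict.
The state is a dict: "t": time; "joint_positions": joint angles; "joint_vel": joint speeds; "tau": joint torques, N m; "ee_pos": TCP position; "orientation": TCP orientation; "force": force on the tool from outside, world axes, zero at the start; "moment": the same for the moment, N m; "opening": opening from 0.0 (shut) to 1.0 (fully open).
Only numpy, scipy, OpenCV 4.12 (cv2) and the standard library are available. Lean on these libraries where they do the work, as an engineer would, in place of code of your own. Each camera call takes 0.05 s, during which the arm holds its last target.

## Task

A carton has tipped forward out of the display row and lies in front of the till scanner: stand it upright, knob on top, in the middle of the gap in its row, in line with its two neighbours, and let go of it. Then lift the shallow brown dish by its arched handle and, once it is off the counter, turn it a quarter turn so that the price tag on its rim squarely faces the scanner window, keeping it level and the loose ball in its middle throughout. Finish while still holding the dish steady and level in the air with the tag level with the window's centre and 10 cm in front of it; leave everything else where it is.

Things in the scene. Friction and masses are not known exactly. Their poses are not given: they have to be found in the camera images.
- row: Display row: a low fixed fibreboard back strip (360 x 8 mm, 36 mm high). Origin on the counter at the middle of the gap where the tipped carton belongs (standing, its centre is 50 mm above this point). x runs along the row, away from the robot; y points to the strip, whose face is 26 mm from the origin; the front (-y) is open.
- carton_mid (a point): Centre of the tipped carton, a brown fibreboard box 44 x 44 x 100 mm with a round knob (18 mm across, 12 mm high) on its lid, about 0.12 kg. Its x axis runs along the 100 mm length from the bottom to the lid; it starts lying on a side, its bottom towards the row and its lid pointing out of the row (-y of the row, within 0.25 rad).
- carton_near: Standing carton of the same kind (44 x 44 x 100 mm plus knob), loose, in the row on the robot's side of the gap. Origin at its centre, z up. Its centre is about 86 mm from the middle of the gap. Do not disturb.
- carton_far: Standing carton of the same kind on the far side of the gap, centre about 86 mm from the middle of the gap. Origin at its centre, z up. Do not disturb.
- dish: Round shallow fibreboard dish, 160 mm across, rim 24 mm high, about 0.26 kg; its floor is a cone rising 7 degrees outwards. Origin at the middle of its underside, z up. Arched handle along its x axis: posts 79 mm either side of the middle, joined by a bar 16 mm wide (y), 18 mm thick. Price tag on the rim at +y; it starts flat on the counter, tag pointing to the robot's right (world -y) within 0.35 rad.
- dish_grip (a point): Middle of the handle bar, 98 mm straight above the dish's origin (bar from 89 to 107 mm); grip it across its 16 mm width, along the dish's y axis. Axes as the dish's.
- dish_tag (a point): Centre of the white barcode price tag (36 x 22 mm) on the outside of the dish's rim, 82 mm from the dish's origin along its +y and 13 mm above its underside. Axes as the dish's; the tag faces along +y.
- ball_center (a point): Centre of the loose white ball, 36 mm across, 0.025 kg, that rests in the middle of the dish. It rolls freely.
- scanner: Fixed till scanner on a stand, 160 mm high, 85 mm wide. Origin on the counter straight below the window; the window (66 x 72 mm, centre 110 mm above the counter) faces along its -x, towards the robot.
- scan_spot (a point): Point 100 mm straight in front of the middle of the scanner window, 110 mm above the counter: where the tag's centre is to be held. Axes as the scanner's: x points from here to the window.
- glue: White glue bottle 50 mm across, 130 mm high, standing. Origin at the middle of its underside. Do not disturb.
- crate: Small slatted crate 100 x 120 x 60 mm. Origin at the middle of its underside. Do not disturb.
Mind the look-alikes: they are no part of the job. What is meant by the scanner is not pink, and is the smaller of those in its own colour.

How it is judged:
By the outcome, as a careful person would: the job done as asked, in the order asked, and still so for the second after the job is handed in, while the arm keeps its last pose, push and grip.
It also fails if it takes over 72 s, if anything falls off the work surface, if the arm or the gripper's body presses on something with over 40 N, if the wrist force passes 120 N, or if a joint passes its speed limit or range.

## Working session

There is one attempt and no reset: what is moved stays moved. The work goes in short steps, Python scripts to look and compute and a tool call to move; the robot and the scene stay as the last step left them, time stands still between calls to the robot, and variables do not carry over. Pictures are saved under pics/ and viewed, and the job is handed in when it is done.

Besides the shell and the picture viewer there is one more tool, called after ">>>" by a JSON object that holds its "fn" and its "kwargs". jog_arm: Moves the arm, as the interface text tells. Its arguments: {"type":"object","properties":{"deltas":{"type":"array"}},"required":["deltas"]}

```bash
ls; mkdir -p pics; python3 - <<'E'
from bench import ctrl
import cv2,pickle
o=ctrl.get_obs();print(o)
for n in ["scene","top","wrist"]:
    s=ctrl.snapshot(n);pickle.dump(s,open(f"pics/{n}0.pkl","wb"));cv2.imwrite(f"pics/{n}0.png",s["frame"])
    print(n,s["fx"],s["cx"],s["cy"],s["rvec"],s["tvec"])
E
```

```text
pics
{'t': 0.0, 'joint_positions': array([-8.69413059e-01,  3.85547321e-01,  6.61668352e-03, -4.83543752e-04,
       -1.19401172e+00, -2.58586883e-01]), 'joint_vel': array([ 0.00068803,  0.00068883,  0.00144804, -0.000222  , -0.00130774,
        0.00013206]), 'tau': array([ 2.09646664e-04, -3.92289054e+01,  1.88397521e+01,  4.18601140e+00,
       -4.64769983e-03, -1.83976636e-05]), 'ee_pos': array([ 267.51878051, -564.14165039,  206.52594017]), 'orientation': array([ 0.68965129, -0.15446834,  0.69007012,  0.15596108]), 'force': array([-0.30040265, -0.53773996,  0.01140874]), 'moment': array([-0.03165808, -0.03703645, -0.0370043 ]), 'opening': 1.0005044746162763}
scene 462.4157969513718 254.44756351053675 201.4764082294769 [ 2.09895908  0.76540233 -0.4165108 ] [-408.46537537 -182.80086391 1646.02305787]
top 401.67152817200946 255.87548988802604 191.7623214483406 [ 2.15976733 -2.17066691  0.12271886] [ -73.74770154  615.60367491 1209.08396501]
wrist 327.45030441431214 259.09550116166633 185.45524303845738 [-1.57286412 -2.48412129 -0.4132425 ] [623.35161153 -42.15111883 382.25440089]
```

View pics/scene0.png

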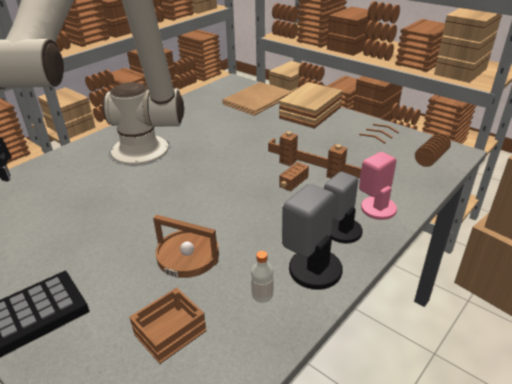

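View pics/top0.png

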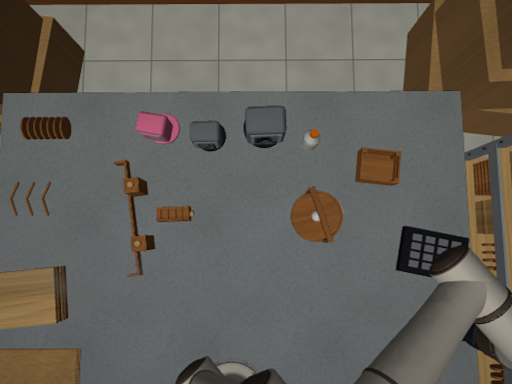

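View pics/wrist0.png

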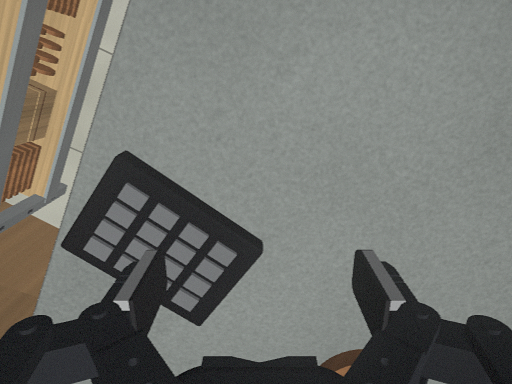

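```bash
cat > h.py <<'E'
import cv2,numpy as np,pickle
def RT(s): return cv2.Rodrigues(np.array(s["rvec"],float))[0],np.array(s["tvec"],float).ravel()
def cloud(s):
    R,t=RT(s);z=s["z_map"].astype(float);v,u=np.indices(z.shape)
    P=np.stack([(u-s["cx"])/s["fx"]*z,(v-s["cy"])/s["fy"]*z,z],-1)
    W=(P-t)@R; W[z<=0]=np.nan
    return W
def ray(s,u,v,h):
    R,t=RT(s);d=R.T@np.array([(u-s["cx"])/s["fx"],(v-s["cy"])/s["fy"],1]);c=-R.T@t
    return c+d*(h-c[2])/d[2]
def proj(s,p):
    R,t=RT(s);q=R@np.array(p,float)+t
    return q[0]/q[2]*s["fx"]+s["cx"],q[1]/q[2]*s["fy"]+s["cy"]
def load(n): return pickle.load(open(f"pics/{n}.pkl","rb"))
def snap(name,tag):
    from bench import ctrl
    s=ctrl.snapshot(name);pickle.dump(s,open(f"pics/{tag}.pkl","wb"));cv2.imwrite(f"pics/{tag}.png",s["frame"]);return s
E
python3 - <<'E'
from h import *
s=load("top0");W=cloud(s)
im=s["frame"]
for n,(a,b,c,d) in dict(row=(100,150,210,290),dish=(180,110,360,260)).items():
    cv2.imwrite(f"pics/crop_{n}.png",cv2.resize(im[b:d,a:c],None,fx=5 if n=='row' else 4,fy=5 if n=='row' else 4,interpolation=cv2.INTER_CUBIC)[:600,:800])
for n,(u,v) in dict(near=(140,243),far=(132,186),mid=(175,213),knob=(192,213),strip0=(122,162),strip1=(136,275),ball=(315,216),scan=(207,130),big=(265,120),glue=(312,135),crate=(378,165),floor=(250,230),table=(260,330)).items():
    print(n,W[v,u].round(0))
m=(W[...,2]>8)&(W[...,0]>250)&(W[...,0]<1000)&(abs(W[...,1])<600)
k,l,st,ce=cv2.connectedComponentsWithStats(m.astype('u1'))
for i in range(1,k):
    if st[i,4]>40:
        p=W[l==i];print(i,st[i],p.min(0).round(),p.max(0).round())
E
```

```text
near [461. 258. 104.]
far [627. 287.  99.]
mid [550. 170.  44.]
knob [550. 120.  34.]
strip0 [710. 339.  39.]
strip1 [364. 287.  35.]
ball [ 539. -258.   39.]
scan [778.  61. 160.]
big [ 791. -102.  209.]
glue [ 770. -240.  129.]
crate [ 702. -467.    8.]
floor [498. -58.   4.]
table [193. -87.  -1.]
5 [ 243  105   43   43 1573] [ 750. -158.    9.] [849. -37. 217.]
9 [ 135  111   44   33 1086] [763. 171.   8.] [872. 268. 165.]
11 [ 38 117  33  22 638] [786. 518.   8.] [856. 600.  75.]
12 [190 121  36  30 907] [744.  21.   8.] [841. 110. 165.]
18 [301 129  19  21 299] [ 752. -280.    8.] [ 802. -221.  135.]
28 [355 147  46  38 766] [ 638. -520.    8.] [ 750. -390.   66.]
41 [ 113  160   41  117 1242] [361. 241.   8.] [719. 369. 116.]
85 [ 291  186   53   57 2054] [ 461. -347.    8.] [ 624. -185.  113.]
92 [156 206  38  16 536] [526. 118.   8.] [573. 230.  51.]
100 [  354   226   158   158 12548] [ 250. -600.    8.] [ 508. -225.  664.]
106 [  22  266   45   52 2008] [250. 501.   8.] [393. 600.  83.]
121 [240 368  46  16 445] [ 268. -115.  652.] [291. -51. 715.]
```

View pics/crop_row.png

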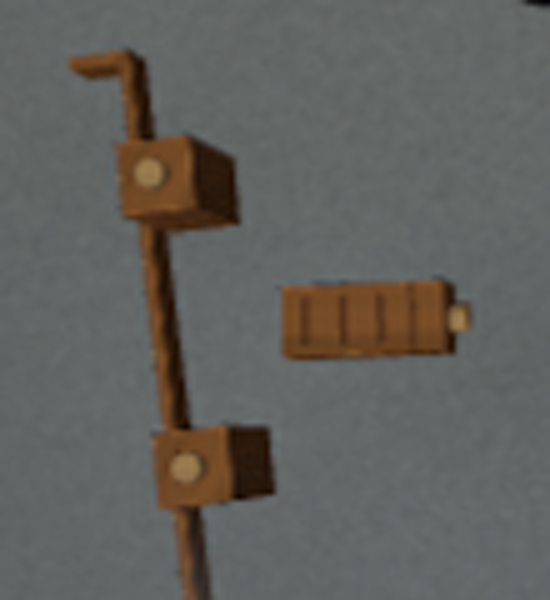

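View pics/crop_dish.png

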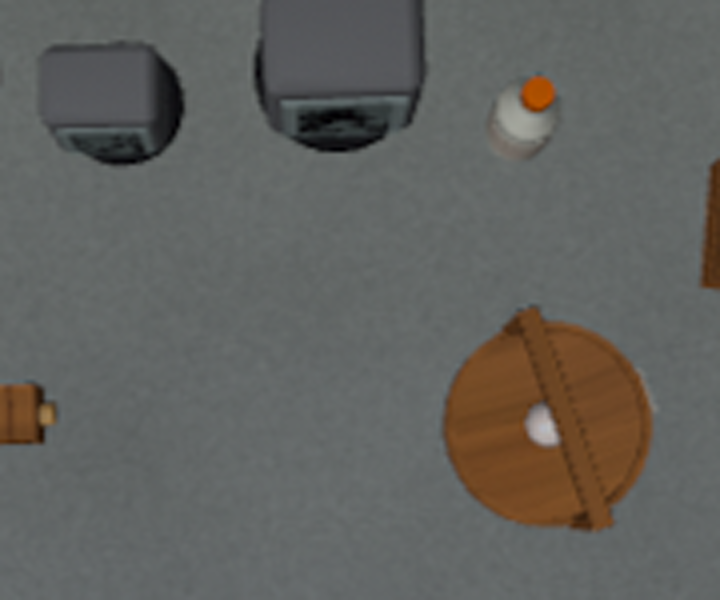

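```bash
cat >> h.py <<'E'
from scipy.spatial.transform import Rotation as Ro
def rot(q): return Ro.from_quat([q[1],q[2],q[3],q[0]])
def pose():
    from bench import ctrl
    o=ctrl.get_obs();return np.array(o["ee_pos"]),rot(o["orientation"]),o
def delta(p0,R0,p,R):
    "row (cm, rotvec in tool axes)"
    d=R0.inv().apply(np.array(p)-p0)/10;r=(R0.inv()*R).as_rotvec()
    return np.round(np.r_[d,r],3)
def axes(x,y):
    x=np.array(x,float);x/=np.linalg.norm(x);y=np.array(y,float);y-=x*(x@y);y/=np.linalg.norm(y)
    return Ro.from_matrix(np.c_[x,y,np.cross(x,y)])
E
python3 - <<'E'
from h import *
p,R,o=pose();print(p,R.as_matrix().round(3))
s=load("wrist0");Rc,t=RT(s);c=-Rc.T@t
print("cam in tool",R.inv().apply(c-p),"\ncam axes in tool",(R.as_matrix().T@Rc.T).round(3))
s=load("top0")
f=lambda cx,cy,h:ray(s,100+cx/5,150+cy/5,h).round(1)
print("near knob",f(186,467,112),"far knob",f(149,173,112))
print("lid far corners",[f(*q,100) for q in [(118,142),(190,135),(195,218),(123,215)]])
print("lid near corners",[f(*q,100) for q in [(155,433),(230,427),(232,498),(160,507)]])
print("strip top",f(152,240,36),f(180,425,36),f(170,430,36))
print("mid corners",[f(*q,44) for q in [(283,288),(447,281),(453,350),(286,357)]],"knob",f(459,318,22))
g=lambda cx,cy,h:ray(s,180+cx/4,110+cy/4,h).round(1)
print("bar ends",g(528,312,107),g(603,525,107),"tag",g(650,388,15),"ball",g(543,425,24))
print("scanner top corners(z160)",[g(*q,160) for q in [(38,47),(155,43),(158,125),(55,127)]])
E
```

```text
[ 267.60478953 -564.29640115  206.77241629] [[-0.001 -0.428  0.904]
 [ 0.001  0.904  0.428]
 [-1.     0.002 -0.   ]]
cam in tool [-166.95493142    0.45403651  -83.5278001 ] 
cam axes in tool [[-0.001 -0.322  0.947]
 [ 1.    -0.001  0.001]
 [ 0.     0.947  0.322]]
near knob [459.7 263.3 112. ] far knob [629.3 289.5 112. ]
lid far corners [array([649.3, 312. , 100. ]), array([653.3, 269.8, 100. ]), array([604.2, 265.5, 100. ]), array([606.1, 307.7, 100. ])]
lid near corners [array([479.1, 285.3, 100. ]), array([482.4, 242. , 100. ]), array([441.7, 239.8, 100. ]), array([436.7, 281.2, 100. ])]
strip top [597.6 310.2  36. ] [484.  289.8  36. ] [481.  295.8  36. ]
mid corners [array([566.9, 226.9,  44. ]), array([570.7, 126.7,  44. ]), array([528.6, 122.5,  44. ]), array([524.8, 224.1,  44. ])] knob [549.3 122.5  22. ]
bar ends [ 617.4 -240.5  107. ] [ 462.9 -291.2  107. ] tag [ 568.  -347.9   15. ] ball [ 539.  -262.2   24. ]
scanner top corners(z160) [array([801.8, 110.6, 160. ]), array([804.4,  27.7, 160. ]), array([745. ,  25.3, 160. ]), array([743.9,  97.9, 160. ])]
```

```bash
python3 - <<'E'
from h import *
p,R,o=pose()
a=0.153
T=axes([0,0,-1],[-np.cos(a),-np.sin(a),0]);
print(delta(p,R,[450,-150,300],R*Ro.from_rotvec((R.inv()*T).as_rotvec()*.5)),delta(p,R,[550,165,300],T))
E
```

```text
[-9.2770e+00  2.9639e+01  3.4227e+01 -6.4100e-01  0.0000e+00 -1.0000e-03] [-9.2400e+00  5.3819e+01  5.6756e+01 -1.2810e+00  1.0000e-03 -2.0000e-03]
```

>>> {"fn": "jog_arm", "kwargs": {"deltas": [[-9.2, 5, 5, -0.15, 0, 0, 100], [-9.2, 10, 10, -0.3, 0, 0, 100], [-9.2, 14, 15, -0.4, 0, 0, 100], [-9.2, 18, 20, -0.5, 0, 0, 100], [-9.2, 22, 25, -0.6, 0, 0, 100], [-9.2, 27, 29, -0.7, 0, 0, 100], [-9.2, 32, 33, -0.8, 0, 0, 100], [-9.2, 36, 37, -0.9, 0, 0, 100]]}}

```text
t: 1.15
ee_pos: [433.4, -123.9, 299.5]
orientation: [0.553, -0.441, 0.553, 0.441]
force: [0.7, 0.0, 0.9]
opening: 1.001
```

>>> {"fn": "jog_arm", "kwargs": {"deltas": [[0, 4.5, 5, -0.1, 0, 0, 100], [0, 9, 10, -0.2, 0, 0, 100], [0, 13, 15, -0.3, 0, 0, 100], [0, 17.8, 19.7, -0.38, 0, 0, 100], [0, 17.8, 19.7, -0.38, 0, 0, 100], [0, 17.8, 19.7, -0.38, 0, 0, 100]]}}

```text
t: 1.9
ee_pos: [303.9, 107.0, 299.5]
orientation: [0.46, -0.537, 0.459, 0.538]
force: [-0.5, 0.3, -1.2]
opening: 1.0
```

```bash
python3 - <<'E'
from h import *
p,R,o=pose()
a=0.153
T=axes([0,0,-1],[-np.cos(a),-np.sin(a),0]);
print(delta(p,R,[550,165,300],T),o["joint_positions"])
E
```

```text
[-3.8000e-02 -2.5214e+01  1.9030e+00  3.0000e-03  0.0000e+00  0.0000e+00] [ 8.57347288e-01 -2.37241710e-01 -4.49180743e-01 -1.49358247e-04
 -1.35828408e+00 -7.01175780e-01]
```

>>> {"fn": "jog_arm", "kwargs": {"deltas": [[0, -6, 0.5, 0, 0, 0, 100], [0, -12, 1, 0, 0, 0, 100], [0, -18, 1.5, 0, 0, 0, 100], [0, -25.2, 1.9, 0, 0, 0, 100], [0, -25.2, 1.9, 0, 0, 0, 100], [0, -25.2, 1.9, 0, 0, 0, 100]]}}

```text
t: 2.65
ee_pos: [551.3, 161.6, 298.1]
orientation: [0.46, -0.536, 0.462, 0.536]
force: [-0.5, 0.1, -1.1]
opening: 1.001
```

```bash
python3 - <<'E'
from h import *
s=snap("wrist","w1")
p,R,o=pose();print(p,R.as_matrix().round(3),o["joint_positions"].round(3))
E
```

```text
[550.49726633 161.80984429 299.11240728] [[-0.001 -0.989 -0.15 ]
 [-0.001 -0.15   0.989]
 [-1.     0.001 -0.   ]] [ 0.568  0.248  0.039 -0.    -1.363 -0.418]
```

View pics/w1.png

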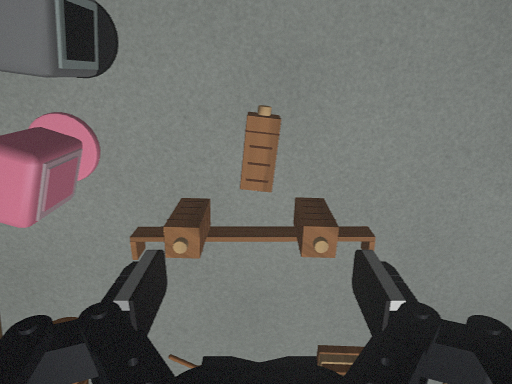

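```bash
python3 - <<'E'
from h import *
s=load("w1");im=s["frame"]
cv2.imwrite("pics/w1c.png",cv2.resize(im[95:265,125:385],None,fx=3,fy=3,interpolation=cv2.INTER_CUBIC))
E
```

```text
(no output)
```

View pics/w1c.png

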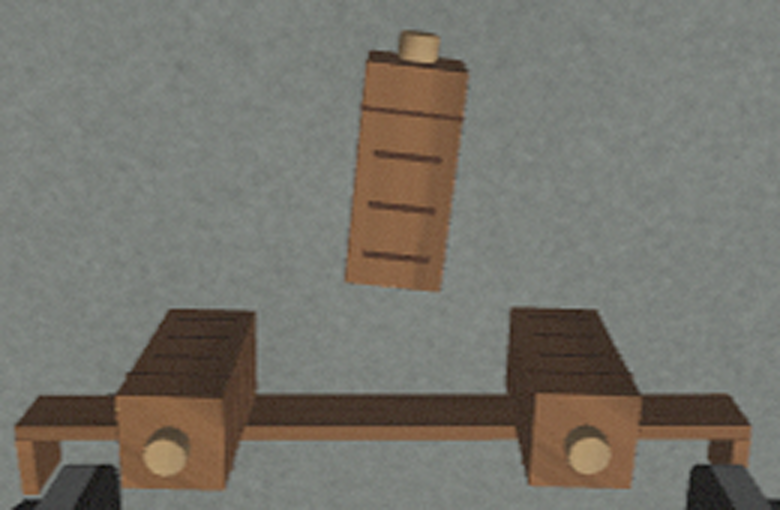

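```bash
python3 - <<'E'
from h import *
s=load("w1")
f=lambda x,y,h:ray(s,(x+.5)/3-.5+125,(y+.5)/3-.5+95,h)
a=np.array
fk,nk=f(165,456,112),f(588,455,112)
fl=[f(*q,100) for q in [(117,397),(228,395),(223,490),(125,489)]]
nl=[f(*q,100) for q in [(529,395),(639,395),(632,487),(535,487)]]
fb=[f(172,310,0),f(255,312,0)];nb=[f(510,309,0),f(597,310,0)]
print("knobs far,near",fk.round(1),nk.round(1),"lidcent",np.mean(fl,0).round(1),np.mean(nl,0).round(1))
print("front bottom mid",np.mean(fb,0).round(1),np.mean(nb,0).round(1))
print("lid angles",[np.arctan2(*(q[0]-q[1])[1::-1]) for q in (fl,nl)])
st=[f(19,430,36),f(747,429,36)];print("strip face? front/back top edge",[x.round(1) for x in st],f(384,433,36).round(1))
st2=[f(40,397,0),f(730,397,0)];print("strip foot",[x.round(1) for x in st2])
m=[f(*q,44) for q in [(368,63),(466,70),(440,291),(347,283)]]
print("mid",[x.round(1) for x in m],np.mean(m,0).round(1)); ax=(m[0]+m[1]-m[2]-m[3])/2;print(ax,np.arctan2(ax[1],ax[0]))
print("mid knob",f(420,47,31).round(1))
E
```

```text
knobs far,near [628.3 290.7 112. ] [458.6 265.1 112. ] lidcent [627.5 291.5 100. ] [458.1 265.5 100. ]
front bottom mid [630.4 271.    0. ] [460.  244.8   0. ]
lid angles [np.float64(0.16717485115416303), np.float64(0.14730275152523228)]
strip face? front/back top edge [array([713.6, 332.1,  36. ]), array([362. , 279.5,  36. ])] [537.3 307.7  36. ]
strip foot [array([715.8, 332.3,   0. ]), array([358.8, 279.3,   0. ])]
mid [array([569.4, 131.4,  44. ]), array([527.9, 128.1,  44. ]), array([522.8, 228. ,  44. ]), array([565.3, 230.4,  44. ])] [546.4 179.4  44. ]
[  4.57804767 -99.43333835   0.        ] -1.5247874429021044
mid knob [548.2 122.9  31. ]
```

```bash
cat > plan.py <<'E'
from h import *
a,b=0.149,0.046
def tilt(yaw,be):  # tool pose: be>0 leans pointing +y
    ux=np.array([np.cos(yaw),np.sin(yaw),0]);fy=np.array([-np.sin(yaw),np.cos(yaw),0])
    x=np.sin(be)*fy-np.cos(be)*np.array([0,0,1]);return axes(x,-ux)
C0=np.array([546.4,179.4,22])
B=np.pi/4
Rg=tilt(b,B)
lid=np.array([np.sin(b),-np.cos(b),0])
G=C0+8*lid+[0,0,3]
Tg=G+24*Rg.as_matrix()[:,0]
Rf=tilt(a,B-np.pi/2)
E
python3 - <<'E'
from plan import *
p,R,o=pose()
print("Tg",Tg)
x=Rg.as_matrix()[:,0]
print(delta(p,R,Tg-110*x,Rg));print(delta(Tg-110*x,Rg,Tg,Rg))
E
```

```text
Tg [545.98749962 188.36107357   8.02943725]
[21.333  0.832 -5.034  0.098 -0.785 -0.042]
[11.  0.  0.  0.  0.  0.]
```

>>> {"fn": "jog_arm", "kwargs": {"deltas": [[3, 0.1, -2, 0.02, -0.13, -0.01, 100], [6, 0.3, -4, 0.03, -0.26, -0.01, 100], [10, 0.4, -5, 0.05, -0.4, -0.02, 100], [14, 0.6, -5, 0.06, -0.53, -0.03, 100], [18, 0.8, -5, 0.08, -0.66, -0.03, 100], [21.3, 0.8, -5, 0.098, -0.785, -0.042, 100], [21.3, 0.8, -5, 0.098, -0.785, -0.042, 100]]}}

```text
t: 3.58
ee_pos: [547.9, 110.5, 83.7]
orientation: [0.638, -0.274, 0.267, 0.669]
force: [0.4, 0.2, 0.6]
opening: 0.999
```

```bash
python3 - <<'E'
from plan import *
p,R,o=pose()
print(p,o["joint_positions"].round(3),o["force"])
print(delta(p,R,Tg,Rg))
snap("scene","s2");snap("wrist","w2")
E
```

```text
[547.89518115 110.54626759  83.65789939] [-0.021  0.525 -0.078 -0.857 -1.204  0.485] [0.44677952 0.24427266 0.5872118 ]
[ 1.085e+01 -2.060e-01  1.480e-01 -6.000e-03  1.000e-03 -4.000e-03]
```

View pics/w2.png

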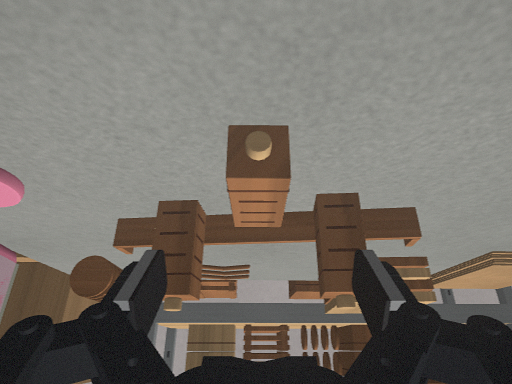

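View pics/s2.png

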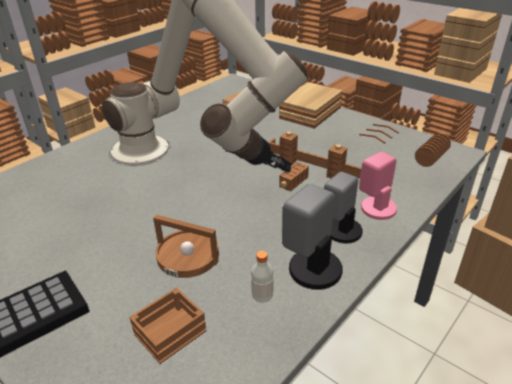

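>>> {"fn": "jog_arm", "kwargs": {"deltas": [[3, -0.2, -0.3, 0, 0, 0, 100], [6, -0.2, -0.3, 0, 0, 0, 100], [8.5, -0.2, -0.3, 0, 0, 0, 100], [10.4, -0.2, -0.3, 0, 0, 0, 100], [10.4, -0.2, -0.3, 0, 0, 0, 100], [10.4, -0.2, -0.3, 0, 0, 0, 40], [10.4, -0.2, -0.3, 0, 0, 0, 30], [10.4, -0.2, -0.3, 0, 0, 0, 10]]}}

```text
t: 4.68
ee_pos: [550.0, 183.1, 11.6]
orientation: [0.638, -0.278, 0.263, 0.668]
force: [-0.3, -2.3, 3.6]
opening: 0.504
```

>>> {"fn": "jog_arm", "kwargs": {"deltas": [[0, 0, 0, 0, 0, 0, 0], [0, 0, 0, 0, 0, 0, 0], [0, 0, 0, 0, 0, 0, 0], [0, 0, 0, 0, 0, 0, 0]]}}

```text
t: 5.18
ee_pos: [550.0, 183.3, 11.6]
orientation: [0.638, -0.278, 0.263, 0.668]
force: [0.5, -3.9, 5.5]
opening: 0.504
```

```bash
python3 - <<'E'
from plan import *
p,R,o=pose()
print(p,o["joint_positions"].round(3),o["force"],o["opening"])
snap("wrist","w3")
E
```

```text
[549.9605495  183.26676213  11.59728042] [ 0.088  0.624 -0.115 -0.953 -1.049  0.555] [ 0.4847595  -3.86398439  5.536136  ] 0.5040846456070911
```

View pics/w3.png

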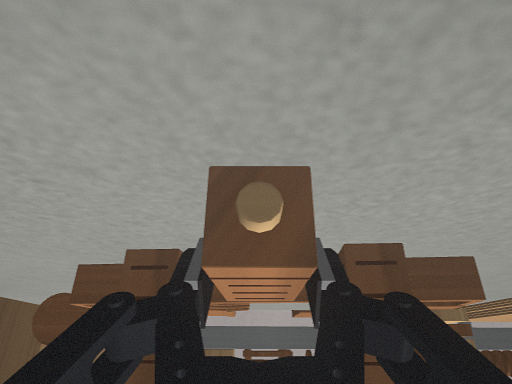

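```bash
python3 - <<'E'
from plan import *
s=load("w3");p,R,o=pose()
for q in [(205,266,44),(315,266,44),(209,167,0),(311,167,0),(259,200,22)]: print(ray(s,*q).round(1))
print(R.as_matrix().round(3))
E
```

```text
[572.4 132.4  44. ]
[531.  130.1  44. ]
[574.1 134.6   0. ]
[529.  132.4   0. ]
[552.6 119.6  22. ]
[[-0.032 -0.999 -0.036]
 [ 0.706 -0.048  0.706]
 [-0.707 -0.003  0.707]]
```

```bash
cat >> plan.py <<'E'
def tcp(C,R,c): return np.array(C)-R.apply(c)
E
python3 - <<'E'
from plan import *
p,R,o=pose()
C=np.array([550,181.8,22]);c=R.inv().apply(C-p);print("c",c)
print("w1",delta(p,R,tcp([549,182,110],R,c),R))
Rm=lambda f: tilt(b+(a-b)*f,B-np.pi/2*f)
for f in (0.125,.25,.375,.5,.625,.75,.875,1): print(f,delta(tcp([549,182,110],R,c),R,tcp(np.array([549,182,110])+f*np.array([-6,40,20]),Rm(f),c),Rm(f)))
Q=tcp([543,222,130],Rf,c);print(Q)
print(delta(Q,Rf,tcp([543,278,130],Rf,c),Rf),delta(Q,Rf,tcp([543,278,52],Rf,c),Rf))
np.save("c.npy",c)
E
```

```text
c [-8.39543423 -0.01097156  6.31423293]
w1 [-6.205  0.072  6.24   0.     0.     0.   ]
0.125 [ 0.039  0.053  0.381 -0.007  0.196  0.009]
0.25 [ 0.052  0.097  0.792 -0.018  0.393  0.016]
0.375 [ 0.044  0.137  1.238 -0.032  0.589  0.02 ]
0.5 [ 0.023  0.172  1.722 -0.046  0.785  0.022]
0.625 [-0.003  0.205  2.246 -0.061  0.981  0.022]
0.75 [-0.027  0.235  2.811 -0.078  1.177  0.019]
0.875 [-0.041  0.266  3.415 -0.095  1.373  0.013]
1 [-3.700e-02  2.980e-01  4.056e+00 -1.120e-01  1.569e+00  3.000e-03]
[544.53321638 211.71231212 128.52836845]
[-3.916 -0.831  3.916  0.     0.     0.   ] [ 1.6   -0.831  9.431  0.     0.     0.   ]
```

>>> {"fn": "jog_arm", "kwargs": {"deltas": [[-2, 0, 2, 0, 0, 0, 0], [-4, 0, 4, 0, 0, 0, 0], [-6.2, 0, 6.2, 0, 0, 0, 0], [-6.2, 0, 6.2, 0, 0, 0, 0]]}}

```text
t: 5.72
ee_pos: [550.1, 184.2, 100.5]
orientation: [0.638, -0.279, 0.262, 0.668]
force: [0.4, 0.8, -1.2]
opening: 0.505
```

>>> {"fn": "jog_arm", "kwargs": {"deltas": [[0, 0.1, 0.4, -0.01, 0.17, 0.01, 0], [0, 0.1, 0.7, -0.02, 0.34, 0.01, 0], [0, 0.1, 1.1, -0.03, 0.51, 0.02, 0], [0, 0.2, 1.5, -0.04, 0.68, 0.02, 0], [0, 0.2, 1.9, -0.05, 0.85, 0.02, 0], [0, 0.2, 2.4, -0.06, 1.02, 0.02, 0], [0, 0.2, 2.9, -0.08, 1.19, 0.02, 0], [0, 0.3, 3.3, -0.095, 1.36, 0.013, 0]]}}

```text
t: 6.72
ee_pos: [544.1, 207.3, 120.7]
orientation: [-0.311, 0.663, -0.579, -0.359]
force: [0.4, -1.3, -0.2]
opening: 0.505
```

```bash
python3 - <<'E'
from plan import *
p,R,o=pose();c=np.load("c.npy")
print(p,o["joint_positions"].round(3),o["force"],o["opening"])
Q=tcp([543,222,130],Rf,c)
print(delta(p,R,Q,Rf))
snap("wrist","w4");snap("scene","s4")
E
```

```text
[544.13096575 207.2930358  120.65256239] [ 0.857  0.535 -0.275  0.455 -1.208 -0.98 ] [ 0.35408606 -1.27203407 -0.16153924] 0.5051452100446288
[-0.896 -0.098 -0.071 -0.006  0.204 -0.01 ]
```

View pics/w4.png

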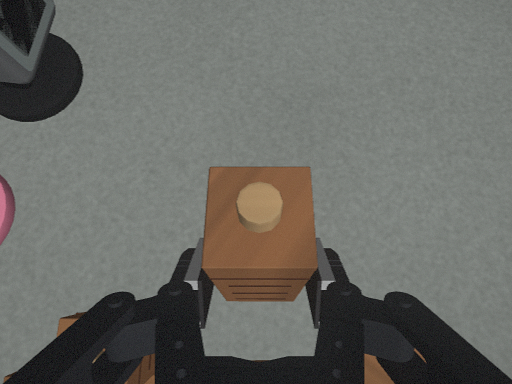

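View pics/s4.png

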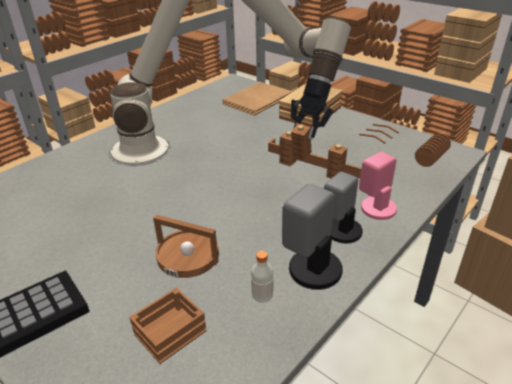

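>>> {"fn": "jog_arm", "kwargs": {"deltas": [[-0.5, -0.1, -0.1, 0, 0.1, 0, 0], [-0.9, -0.1, -0.1, -0.006, 0.204, -0.01, 0], [-0.9, -0.1, -0.1, -0.006, 0.204, -0.01, 0], [-0.9, -0.1, -0.1, -0.006, 0.204, -0.01, 0]]}}

```text
t: 7.32
ee_pos: [545.0, 210.6, 129.3]
orientation: [-0.253, 0.698, -0.603, -0.292]
force: [0.4, 0.6, 0.2]
opening: 0.499
```

```bash
python3 - <<'E'
from plan import *
p,R,o=pose();c=np.load("c.npy")
print(p,o["joint_positions"].round(3),o["force"],o["opening"],"C",p+R.apply(c))
print(delta(p,R,p,Rf))
for C in ([543,278,130],[543,278,90],[543,278,52]): print(delta(p,R,tcp(C,Rf,c),Rf))
s=snap("wrist","w5");
# carton lid corners in tool frame via rays at z =lid
for q in [(209,167),(310,167),(313,268),(204,268)]: print(ray(s,*q,(p+R.apply(c))[2]+50).round(1))
s=snap("top","t5");cv2.imwrite("pics/t5c.png",cv2.resize(s["frame"][140:290,90:230],None,fx=4,fy=4,interpolation=cv2.INTER_CUBIC))
E
```

```text
[545.0124136  210.59327754 129.2728904 ] [ 0.907  0.603 -0.264  0.55  -1.338 -1.069] [0.35765033 0.58842171 0.17345531] 0.4992740483651074 C [543.50628221 220.87304532 130.82560298]
[ 0.     0.     0.    -0.003  0.008 -0.001]
[-3.916e+00 -7.860e-01  4.085e+00 -3.000e-03  8.000e-03 -1.000e-03]
[-1.065e+00 -7.810e-01  6.891e+00 -3.000e-03  8.000e-03 -1.000e-03]
[ 1.643e+00 -7.770e-01  9.557e+00 -3.000e-03  8.000e-03 -1.000e-03]
[568.  201.8 180.8]
[524.1 195.3 180.8]
[519.5 239.1 180.8]
[560.6 245.1 180.8]
```

View pics/w5.png

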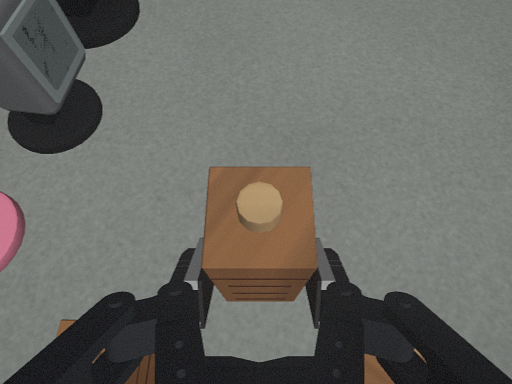

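View pics/t5c.png

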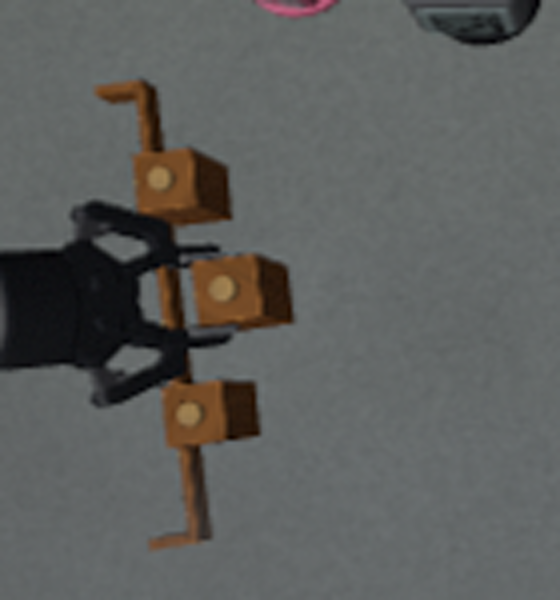

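>>> {"fn": "jog_arm", "kwargs": {"deltas": [[-1.3, -0.3, 1.3, 0, 0, 0, 0], [-2.6, -0.5, 2.7, 0, 0.008, 0, 0], [-3.9, -0.8, 4.1, 0, 0.008, 0, 0], [-2.5, -0.8, 5.5, 0, 0.008, 0, 0], [-1.1, -0.8, 6.9, 0, 0.008, 0, 0], [0.2, -0.8, 8.2, 0, 0.008, 0, 0], [1, -0.8, 9, 0, 0.008, 0, 0], [1, -0.8, 9, 0, 0.008, 0, 0]]}}

```text
t: 8.43
ee_pos: [544.7, 268.0, 58.5]
orientation: [-0.249, 0.7, -0.604, -0.288]
force: [-0.3, 0.1, -0.9]
opening: 0.498
```

```bash
python3 - <<'E'
from plan import *
p,R,o=pose();c=np.load("c.npy")
print(p,o["force"],o["opening"],"C",p+R.apply(c),(R*Ro.identity()).as_matrix()[:,0])
for C in ([543,278,53],[543,278,51],[543,278,50]): print(delta(p,R,tcp(C,Rf,c),Rf))
s=snap("wrist","w6");
s=snap("top","t6");cv2.imwrite("pics/t6c.png",cv2.resize(s["frame"][140:290,90:230],None,fx=4,fy=4,interpolation=cv2.INTER_CUBIC))
E
```

```text
[544.73773781 268.03863406  58.5189765 ] [-0.34954477  0.08708034 -0.94065403] 0.4981886468842638 C [543.22052444 278.33396426  59.95327549] [ 0.10466288 -0.70187964 -0.70456416]
[ 0.513  0.026  0.475 -0.002 -0.004 -0.001]
[ 0.654  0.026  0.617 -0.002 -0.004 -0.001]
[ 0.725  0.026  0.688 -0.002 -0.004 -0.001]
```

View pics/w6.png

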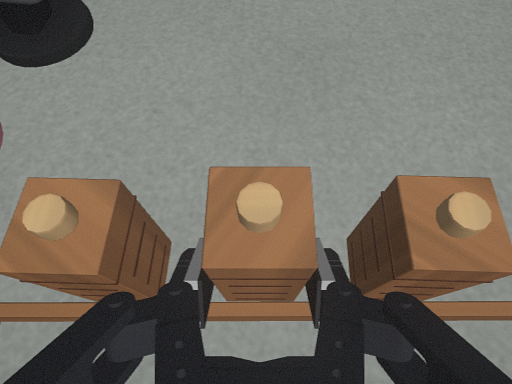

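View pics/t6c.png

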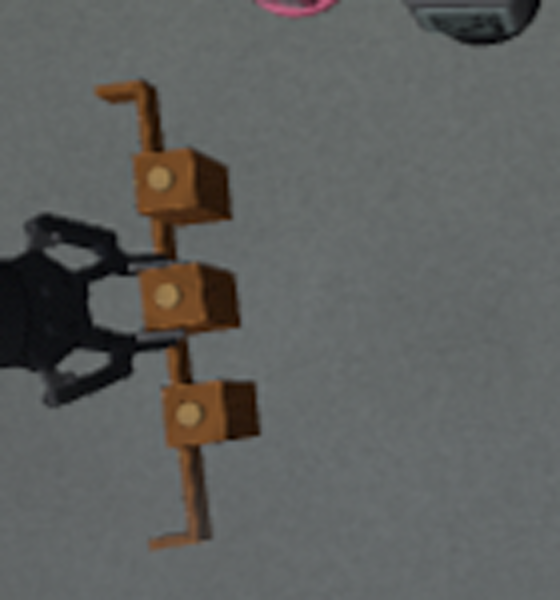

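```bash
python3 - <<'E'
from plan import *
s=load("w6")
L={}
for n,h,q in [("mid",110,[(209,167),(310,167),(315,268),(204,268)]),("far",100,[(30,178),(121,180),(96,279),(1,272)]),("near",100,[(397,176),(488,178),(511,268),(388,281)])]:
    L[n]=np.mean([ray(s,*x,h) for x in q],0);print(n,L[n].round(1))
print((L["far"]+L["near"])/2)
s=load("t6")
f=lambda x,y,h:ray(s,(x+.5)/4-.5+90,(y+.5)/4-.5+140,h)
m,F,N=f(166,295,122),f(160,178,112),f(189,413,112);print(m,F,N,(F+N)/2)
E
```

```text
mid [542.5 278.3 110. ]
far [627.3 291.7 100. ]
near [461.7 266.4 100. ]
[544.51680366 279.04741612 100.        ]
[545.06718035 280.10143813 122.        ] [630.69193167 290.02928689 112.        ] [461.21072871 264.28637177 112.        ] [545.95133019 277.15782933 112.        ]
```

>>> {"fn": "jog_arm", "kwargs": {"deltas": [[0.3, -0.07, 0.3, 0, 0, 0, 0], [0.5, -0.07, 0.5, -0.002, -0.004, 0, 0], [0.65, -0.07, 0.61, -0.002, -0.004, 0, 0], [0.65, -0.07, 0.61, -0.002, -0.004, 0, 0]]}}

```text
t: 9.02
ee_pos: [545.8, 268.5, 50.7]
orientation: [-0.251, 0.7, -0.602, -0.29]
force: [0.2, -0.2, -1.7]
opening: 0.502
```

>>> {"fn": "jog_arm", "kwargs": {"deltas": [[0.07, 0, 0.07, 0, 0, 0, 0], [0.14, 0, 0.14, 0, 0, 0, 0], [0.14, 0, 0.14, 0, 0, 0, 0]]}}

```text
t: 9.4
ee_pos: [545.7, 268.6, 48.6]
orientation: [-0.251, 0.7, -0.602, -0.29]
force: [0.7, -1.1, -0.2]
opening: 0.501
```

>>> {"fn": "jog_arm", "kwargs": {"deltas": [[0.07, 0, 0.07, 0, 0, 0, 0], [0.14, 0, 0.14, 0, 0, 0, 0], [0.14, 0, 0.14, 0, 0, 0, 0]]}}

```text
t: 9.78
ee_pos: [545.8, 268.7, 46.8]
orientation: [-0.251, 0.7, -0.602, -0.29]
force: [-0.6, -0.5, -1.4]
opening: 0.503
```

>>> {"fn": "jog_arm", "kwargs": {"deltas": [[0.07, 0, 0.07, 0, 0, 0, 0], [0.14, 0, 0.14, 0, 0, 0, 0], [0.14, 0, 0.14, 0, 0, 0, 0]]}}

```text
t: 10.15
ee_pos: [545.8, 268.7, 46.7]
orientation: [-0.25, 0.7, -0.602, -0.29]
force: [-3.1, 1.5, 6.2]
opening: 0.5
```

```bash
python3 - <<'E'
from plan import *
p,R,o=pose();print(p,o["force"],o["moment"],R.as_matrix()[:,0])
s=snap("scene","s7");cv2.imwrite("pics/s7c.png",cv2.resize(s["frame"][110:210,240:370],None,fx=6,fy=6,interpolation=cv2.INTER_CUBIC))
E
```

```text
[545.78865404 268.7290718   46.67108969] [-3.11242591  1.46675013  6.24881998] [ 0.31007725  0.73675206 -0.60400292] [ 0.10652084 -0.6988744  -0.7072679 ]
```

View pics/s7c.png

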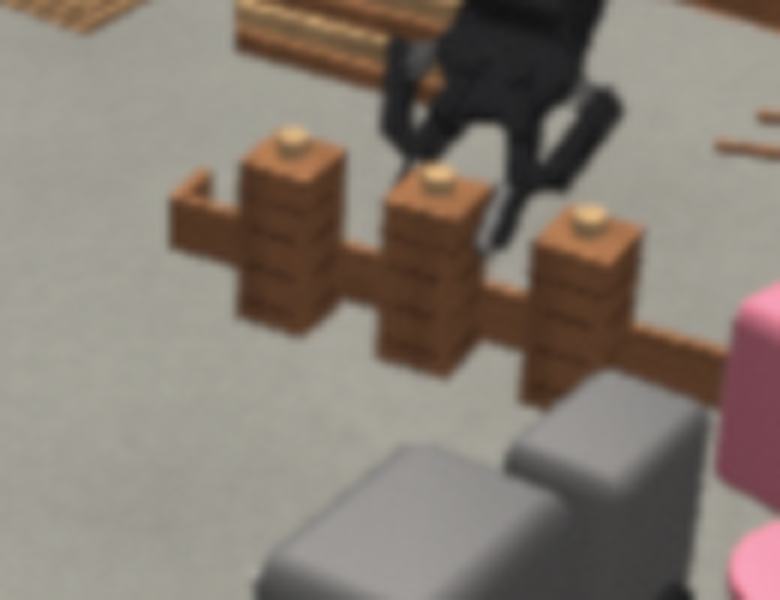

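>>> {"fn": "jog_arm", "kwargs": {"deltas": [[-0.07, 0, -0.07, 0, 0, 0, 0], [-0.07, 0, -0.07, 0, 0, 0, 60], [-0.07, 0, -0.07, 0, 0, 0, 66], [-0.07, 0, -0.07, 0, 0, 0, 74], [-0.07, 0, -0.07, 0, 0, 0, 74]]}}

```text
t: 10.82
ee_pos: [545.8, 268.5, 45.5]
orientation: [-0.251, 0.7, -0.602, -0.29]
force: [0.7, -0.4, -0.3]
opening: 0.739
```

```bash
python3 - <<'E'
from plan import *
p,R,o=pose();print(p,o["force"],o["opening"],o["joint_positions"].round(3))
snap("wrist","w8")
E
```

```text
[545.80952314 268.54173767  45.53143889] [ 0.74775773 -0.39547797 -0.28413772] 0.738758368037798 [ 0.961  0.757 -0.2    0.531 -1.283 -1.146]
```

View pics/w8.png

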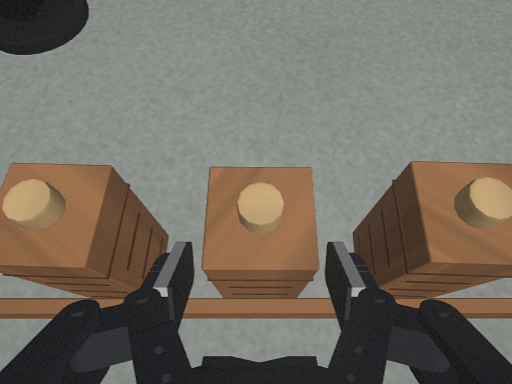

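>>> {"fn": "jog_arm", "kwargs": {"deltas": [[-1.5, 0, 0, 0, 0, 0, 74], [-4, 0, 0, 0, 0, 0, 74], [-8, 0, 0, 0, 0, 0, 74], [-12, 0, 0, 0, 0, 0, 74], [-16, 0, 0, 0, 0, 0, 74], [-16, 0, 0, 0, 0, 0, 74], [-16, 0, 0, 0, 0, 0, 74]]}}

```text
t: 11.75
ee_pos: [528.3, 380.1, 158.7]
orientation: [-0.25, 0.7, -0.603, -0.291]
force: [-0.2, -0.5, 0.2]
opening: 0.74
```

```bash
python3 - <<'E'
from plan import *
p,R,o=pose();print(p,o["force"],o["opening"])
s=snap("wrist","w9")
cv2.imwrite("pics/w9c.png",cv2.resize(s["frame"][150:320,120:400],None,fx=2.8,fy=2.8,interpolation=cv2.INTER_CUBIC))
s=snap("top","t9");cv2.imwrite("pics/t9c.png",cv2.resize(s["frame"][155:275,100:220],None,fx=5,fy=5,interpolation=cv2.INTER_CUBIC))
E
```

```text
[528.34607855 380.06414745 158.72948222] [-0.20879366 -0.49468479  0.16144214] 0.7396686841532242
```

View pics/w9c.png

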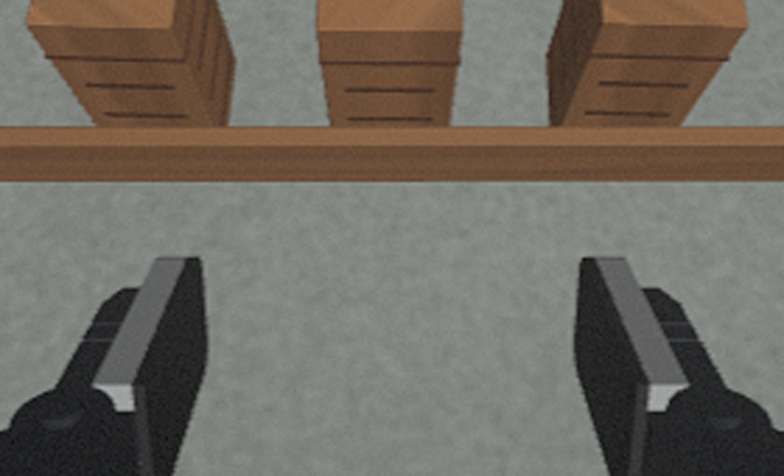

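View pics/t9c.png

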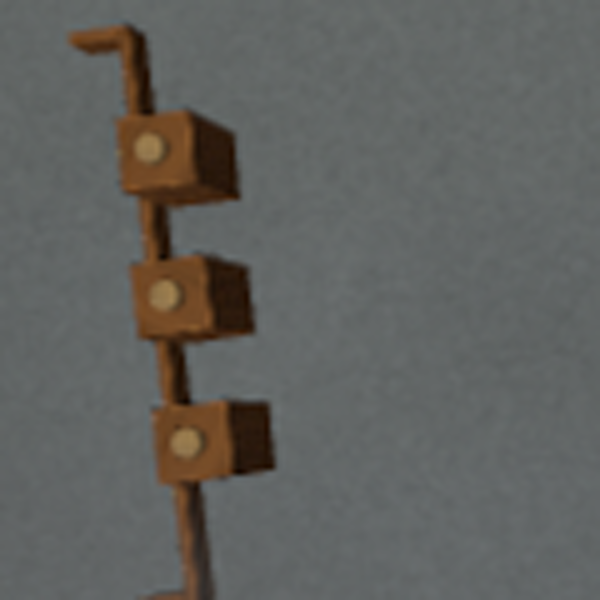

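```bash
python3 - <<'E'
from plan import *
def knobs(s,a,b,c,d,h=112):
    hsv=cv2.cvtColor(s["frame"],cv2.COLOR_BGR2HSV);m=np.zeros(hsv.shape[:2],'u1')
    q=s["frame"][b:d,a:c].astype(int);m[b:d,a:c]=((q[...,0]>75)&(q[...,2]>q[...,0]+35)&(q[...,1]>q[...,0]+15)).astype('u1')
    k,l,st,ce=cv2.connectedComponentsWithStats(m)
    return sorted([tuple(ray(s,*ce[i],h)[:2].round(1))+(st[i,4],) for i in range(1,k) if st[i,4]>12])
print(knobs(load("t9"),115,170,150,260))
W=cloud(load("t9"))
for nm,h in(("t9",1),):
    m=(W[...,2]>90)&(W[...,2]<107)&(abs(W[...,1]-280)<60)&(W[...,0]>400)&(W[...,0]<700)
    k,l,st,ce=cv2.connectedComponentsWithStats(m.astype('u1'))
    for i in range(1,k):
        if st[i,4]>30: print(ce[i],st[i,4],ray(load("t9"),*ce[i],100).round(1))
s=load("w8");L={}
for n,q in [("far",[(11,163),(110,166),(82,281),(-17,271)]),("near",[(412,161),(511,163),(540,266),(408,279)]),("mid",[(208,167),(311,167),(318,270),(202,270)])]:
    L[n]=np.mean([ray(s,*x,100) for x in q],0);print(n,L[n].round(1))
for n,q in [("far",(40,195)),("mid",(262,201)),("near",(490,194))]: print(n,ray(s,*q,112).round(1))
# w9 : strip top back edge vs bottom etc
E
```

```text
[]
[130.96208531 184.59241706] 211 [630.9 289.8 100. ]
[134.02358491 213.72641509] 212 [545.3 278.4 100. ]
[138.26851852 242.73611111] 216 [461.4 263.8 100. ]
far [627.1 293.1 100. ]
near [460.9 266.9 100. ]
mid [543.3 280.  100. ]
far [624.5 288.9 112. ]
mid [542.6 279.1 112. ]
near [459.1 263.7 112. ]
```

```bash
python3 - <<'E'
from plan import *
p,R,o=pose()
print(delta(p,R,[528,380,330],R))
T1=tilt(a,0);print("untilt at",delta(p,R,[528,380,330],T1))
T2=axes([0,0,-1],[0,1,0])
print(delta(np.array([528,380,330.]),T1,[510,60,320],T2))
E
```

```text
[-12.213   0.057 -12.069   0.      0.      0.   ]
untilt at [-1.2213e+01  5.7000e-02 -1.2069e+01 -0.0000e+00 -7.8500e-01 -1.0000e-03]
[  1.      6.53  -31.378   1.72   -0.     -0.   ]
```

>>> {"fn": "jog_arm", "kwargs": {"deltas": [[-4, 0, -4, 0, 0, 0, 74], [-7, 0, -7, 0, -0.17, 0, 74], [-10, 0, -10, 0, -0.34, 0, 74], [-12.2, 0, -12, 0, -0.51, 0, 74], [-12.2, 0, -12, 0, -0.68, 0, 74], [-12.2, 0, -12, 0, -0.785, 0, 74], [-12.2, 0, -12, 0, -0.785, 0, 74]]}}

```text
t: 12.72
ee_pos: [529.1, 378.6, 331.5]
orientation: [0.464, -0.535, 0.461, 0.535]
force: [-0.8, 0.1, -0.2]
opening: 0.738
```

>>> {"fn": "jog_arm", "kwargs": {"deltas": [[1, 1, -4, 0.17, 0, 0, 80], [1, 2, -8, 0.34, 0, 0, 80], [1, 3, -12, 0.51, 0, 0, 80], [1, 4, -16, 0.68, 0, 0, 80], [1, 5, -20, 0.85, 0, 0, 80], [1, 6, -24, 1.02, 0, 0, 80], [1, 6.5, -28, 1.19, 0, 0, 80], [1, 6.5, -31.4, 1.36, 0, 0, 80]]}}

```text
t: 13.72
ee_pos: [510.3, 59.7, 318.6]
orientation: [0.695, -0.125, 0.697, 0.125]
force: [-0.2, -0.3, 0.0]
opening: 0.802
```

>>> {"fn": "jog_arm", "kwargs": {"deltas": [[0, 0, 0, 0.18, 0, 0, 80], [0, 0, 0, 0.36, 0, 0, 80], [0, 0, 0, 0.36, 0, 0, 80]]}}

```text
t: 14.1
ee_pos: [510.7, 61.0, 318.4]
orientation: [0.706, -0.001, 0.708, 0.001]
force: [-0.7, -0.5, -0.4]
opening: 0.803
```

```bash
python3 - <<'E'
from plan import *
p,R,o=pose();print(p,o["force"],R.as_matrix().round(3),o["joint_positions"].round(3))
s=snap("wrist","w10")
E
```

```text
[510.6558039   61.03540724 318.42098423] [-0.66204054 -0.54021598 -0.4214275 ] [[-0.002 -0.002  1.   ]
 [ 0.     1.     0.002]
 [-1.     0.    -0.002]] [ 4.340e-01  1.340e-01 -5.800e-02 -1.000e-03 -1.380e+00 -2.003e+00]
```

View pics/w10.png

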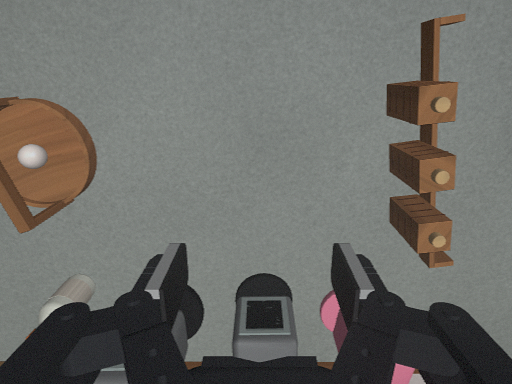

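```bash
python3 - <<'E'
from plan import *
s=load("w10")
cv2.imwrite("pics/w10c.png",cv2.resize(s["frame"][265:370,205:325],None,fx=5,fy=5,interpolation=cv2.INTER_CUBIC))
cv2.imwrite("pics/w10r.png",cv2.resize(s["frame"][70:260,370:470],None,fx=3,fy=3,interpolation=cv2.INTER_CUBIC))
E
```

```text
(no output)
```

View pics/w10c.png

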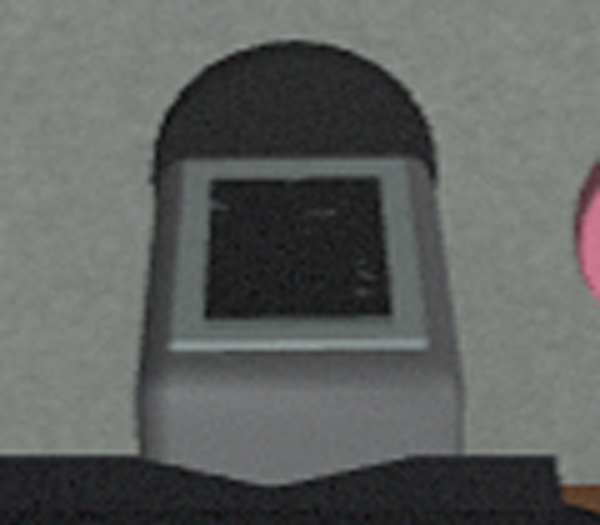

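View pics/w10r.png

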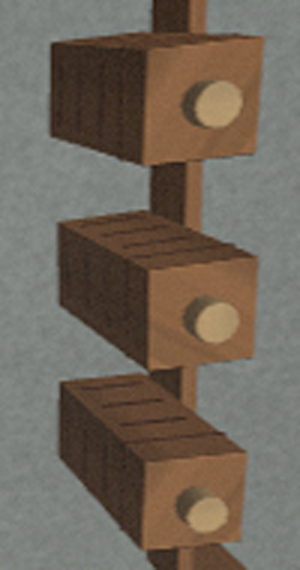

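```bash
python3 - <<'E'
from plan import *
s=load("w10")
f=lambda x,y,h:ray(s,(x+.5)/5-.5+205,(y+.5)/5-.5+265,h).round(1)
for hh in (30,36,40):
  print(hh,"bezel top",f(168,350,110+hh),f(428,348,110+hh),"bot",f(182,160,110-hh),f(411,160,110-hh))
for hh in (25,30,36):
  print(hh,"glass top",f(205,319,110+hh),f(392,317,110+hh),"bot",f(209,180,110-hh),f(380,177,110-hh))
g=lambda x,y,h:ray(s,(x+.5)/3-.5+370,(y+.5)/3-.5+70,h).round(1)
n,m,fa=g(216,104,112),g(215,322,112),g(208,511,112);print(n,m,fa,(n+fa)/2)
n,m,fa=[np.mean([g(*q,100) for q in Q],0) for Q in ([(145,42),(265,36),(256,153),(142,166)],[(147,268),(257,258),(251,357),(149,369)],[(144,460),(246,450),(241,540),(142,550)])];print(n,m,fa,(n+fa)/2)
W=cloud(s)
for y in range(298,336,4):print(W[y,[245,255,265,275,285]].round(0).tolist())
z=W[302:328,248:282].reshape(-1,3);z=z[~np.isnan(z[:,0])]
print(len(z));A=np.c_[z[:,1:],np.ones(len(z))];print(np.linalg.lstsq(A,z[:,0],rcond=None)[0],z.mean(0))
E
```

```text
30 bezel top [751.5  34.3 140. ] [750.8 102.8 140. ] bot [737.8  35.1  80. ] [737.6 102.8  80. ]
36 bezel top [745.9  34.8 146. ] [745.1 102.1 146. ] bot [742.3  34.7  74. ] [742.2 103.4  74. ]
40 bezel top [742.1  35.1 150. ] [741.4 101.6 150. ] bot [745.4  34.5  70. ] [745.3 103.8  70. ]
25 glass top [745.9  43.9 135. ] [745.2  93.5 135. ] bot [740.9  43.2  85. ] [739.8  93.3  85. ]
30 glass top [741.4  44.2 140. ] [740.7  93.  140. ] bot [744.8  43.   80. ] [743.7  93.7  80. ]
36 glass top [735.9  44.5 146. ] [735.2  92.5 146. ] bot [749.5  42.7  74. ] [748.4  94.2  74. ]
[458.  264.3 112. ] [542.5 279.1 112. ] [626.7 291.3 112. ] [542.35 277.8  112.  ]
[457.675 265.175 100.   ] [542.75 279.7  100.  ] [628.075 291.275 100.   ] [542.875 278.225 100.   ]
[[743.0, 41.0, 76.0], [742.0, 56.0, 78.0], [742.0, 71.0, 78.0], [742.0, 86.0, 78.0], [741.0, 100.0, 78.0]]
[[743.0, 41.0, 85.0], [743.0, 56.0, 86.0], [742.0, 70.0, 87.0], [741.0, 85.0, 87.0], [742.0, 100.0, 87.0]]
[[743.0, 42.0, 94.0], [742.0, 56.0, 96.0], [742.0, 70.0, 96.0], [743.0, 85.0, 95.0], [742.0, 99.0, 96.0]]
[[744.0, 42.0,
[... 152 characters left out ...]
.0, 111.0], [742.0, 84.0, 112.0], [741.0, 98.0, 113.0]]
[[744.0, 42.0, 118.0], [742.0, 56.0, 120.0], [741.0, 70.0, 121.0], [742.0, 84.0, 120.0], [742.0, 97.0, 120.0]]
[[743.0, 43.0, 127.0], [742.0, 56.0, 127.0], [742.0, 70.0, 127.0], [742.0, 83.0, 128.0], [742.0, 97.0, 128.0]]
[[743.0, 43.0, 134.0], [741.0, 56.0, 136.0], [742.0, 70.0, 135.0], [740.0, 83.0, 137.0], [nan, nan, nan]]
[[742.0, 43.0, 142.0], [742.0, 56.0, 142.0], [742.0, 70.0, 142.0], [741.0, 82.0, 143.0], [742.0, 96.0, 142.0]]
[[745.0, 44.0, 146.0], [745.0, 57.0, 146.0], [745.0, 69.0, 146.0], [745.0, 82.0, 146.0], [744.0, 95.0, 147.0]]
882
[-1.91459574e-02 -8.10005573e-04  7.43523249e+02] [742.10502872  69.31646297 112.45662999]
```

>>> {"fn": "jog_arm", "kwargs": {"deltas": [[0, -3, 0.3, -0.04, 0, 0, 80], [0.5, -8, 0.7, -0.08, 0, 0, 80], [1, -13, 1.2, -0.12, 0, 0, 80], [1.5, -18, 1.6, -0.17, 0, 0, 80], [2, -23, 2, -0.22, 0, 0, 80], [2.8, -28, 2.5, -0.27, 0, 0, 80], [2.8, -32.7, 2.9, -0.317, 0, 0, 80], [2.8, -32.7, 2.9, -0.317, 0, 0, 80]]}}

```text
t: 15.15
ee_pos: [539.6, -268.2, 289.2]
orientation: [0.698, -0.11, 0.699, 0.112]
force: [-0.4, 0.4, 1.2]
opening: 0.798
```

>>> {"fn": "jog_arm", "kwargs": {"deltas": [[0, 0, 0, 0, 0, 0, 80], [0, 0, 0, 0, 0, 0, 80]]}}

```text
t: 15.4
ee_pos: [540.0, -264.7, 291.2]
orientation: [0.699, -0.112, 0.698, 0.113]
force: [0.2, 0.3, 0.7]
opening: 0.798
```

```bash
python3 - <<'E'
from plan import *
p,R,o=pose();print(p,o["force"],R.as_matrix().round(3),o["joint_positions"].round(3))
s=snap("wrist","w11")
E
```

```text
[ 540.03065012 -264.68827975  291.21265944] [0.15718818 0.3284787  0.70374515] [[ 0.001 -0.314  0.95 ]
 [ 0.002  0.95   0.314]
 [-1.     0.002  0.002]] [-0.188  0.3    0.092 -0.002 -1.362 -1.063]
```

View pics/w11.png

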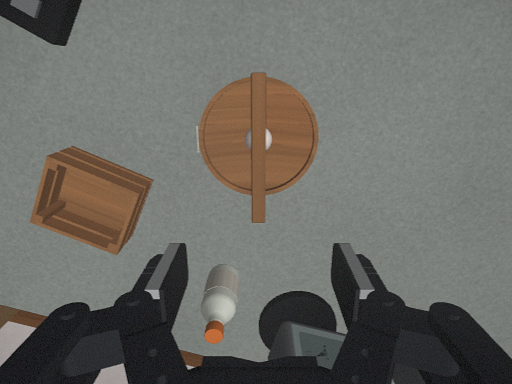

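```bash
python3 - <<'E'
from plan import *
s=load("w11");p,R,o=pose()
cv2.imwrite("pics/w11c.png",cv2.resize(s["frame"][62:232,180:340],None,fx=3.5,fy=3.5,interpolation=cv2.INTER_CUBIC))
W=cloud(s);m=((W[...,2]>97)&(W[...,2]<118)&(abs(W[...,0]-540)<110)&(abs(W[...,1]+266)<80)).astype('u1')
m[235:]=0
m=cv2.morphologyEx(m,cv2.MORPH_OPEN,np.ones((3,3)))
c=max(cv2.findContours(m,cv2.RETR_EXTERNAL,cv2.CHAIN_APPROX_NONE)[0],key=cv2.contourArea)
P=np.array([ray(s,u,v,107)[:2] for u,v in c[:,0]],'f4');r=cv2.minAreaRect(P);print(r)
b=cv2.boxPoints(r);print(b)
print(np.nanmedian(W[m>0],0))
for u,v in [(251,73),(266,73),(252,222),(266,222)]: print(ray(s,u,v,107).round(1))
# rim floor: dish outline
print("tag",ray(s,198,139,13).round(1))
E
```

```text
((538.8134155273438, -265.0254821777344), (166.08531188964844, 15.911880493164062), 18.143089294433594)
[[ 457.42206 -283.32385]
 [ 462.3769  -298.44464]
 [ 620.2048  -246.72711]
 [ 615.24994 -231.60632]]
[ 528.76686517 -268.25610664  107.6312956 ]
[ 462.3 -298.1  107. ]
[ 457.5 -283.6  107. ]
[ 620.  -246.2  107. ]
[ 614.9 -230.5  107. ]
tag [ 567.  -342.8   13. ]
```

View pics/w11c.png

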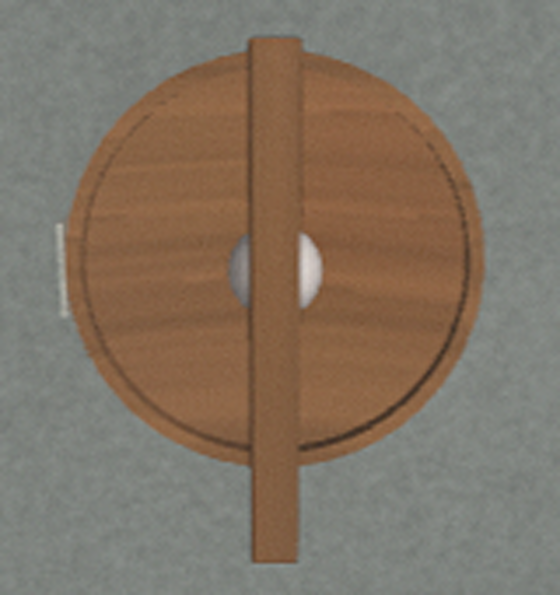

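>>> {"fn": "jog_arm", "kwargs": {"deltas": [[3, 0, -0.1, 0, 0, 0, 80], [7, 0, -0.1, 0, 0, 0, 70], [11, 0, -0.12, 0, 0, 0, 60], [14, 0, -0.12, 0, 0, 0, 60], [16.5, 0, -0.12, 0, 0, 0, 60], [18.5, 0, -0.12, 0, 0, 0, 60], [20, 0, -0.12, 0, 0, 0, 60], [20, 0, -0.12, 0, 0, 0, 60]]}}

```text
t: 16.45
ee_pos: [538.5, -265.1, 90.2]
orientation: [0.698, -0.111, 0.698, 0.113]
force: [0.5, -0.5, 0.3]
opening: 0.598
```

```bash
python3 - <<'E'
from plan import *
p,R,o=pose();print(p,o["force"],R.as_matrix().round(4),o["opening"])
T=axes([0,0,-1],[-np.sin(.3166),np.cos(.3166),0])
print(delta(p,R,[538.8,-265.1,77],T))
s=snap("wrist","w12")
E
```

```text
[ 538.46438594 -265.13463501   90.17514237] [ 0.54001817 -0.490172    0.28107378] [[-1.200e-03 -3.125e-01  9.499e-01]
 [ 2.500e-03  9.499e-01  3.125e-01]
 [-1.000e+00  2.700e-03 -4.000e-04]] 0.5980950610936574
[ 1.317e+00 -1.100e-02  3.300e-02  1.000e-03 -0.000e+00 -3.000e-03]
```

View pics/w12.png

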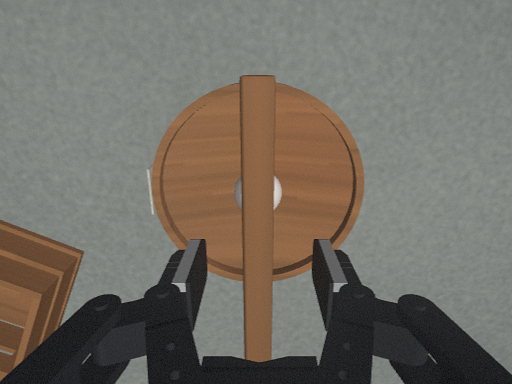

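>>> {"fn": "jog_arm", "kwargs": {"deltas": [[0.7, 0, 0, 0, 0, -0.002, 50], [1.3, 0, 0, 0, 0, -0.002, 40], [1.3, 0, 0, 0, 0, -0.002, 32], [1.3, 0, 0, 0, 0, -0.002, 27], [1.3, 0, 0, 0, 0, -0.002, 23], [1.3, 0, 0, 0, 0, -0.002, 20], [1.3, 0, 0, 0, 0, -0.002, 15], [1.3, 0, 0, 0, 0, -0.002, 0]]}}

```text
t: 17.5
ee_pos: [539.1, -266.0, 78.4]
orientation: [0.699, -0.112, 0.698, 0.111]
force: [-1.0, -0.2, 2.1]
opening: 0.154
```

>>> {"fn": "jog_arm", "kwargs": {"deltas": [[0, 0, 0, 0, 0, 0, 0], [0, 0, 0, 0, 0, 0, 0], [0, 0, 0, 0, 0, 0, 0]]}}

```text
t: 17.88
ee_pos: [539.1, -266.0, 78.4]
orientation: [0.699, -0.112, 0.698, 0.111]
force: [-1.6, -0.8, 3.5]
opening: 0.158
```

```bash
python3 - <<'E'
from plan import *
p,R,o=pose();print(p,o["force"],o["moment"],R.as_matrix().round(4),o["opening"])
s=snap("wrist","w13")
E
```

```text
[ 539.12045986 -265.99751678   78.40708366] [-1.58237133 -0.77765151  3.49641497] [-0.1447192   0.24264909 -0.00770974] [[ 2.000e-03 -3.117e-01  9.502e-01]
 [-3.000e-04  9.502e-01  3.117e-01]
 [-1.000e+00 -9.000e-04  1.800e-03]] 0.15827430256929925
```

View pics/w13.png

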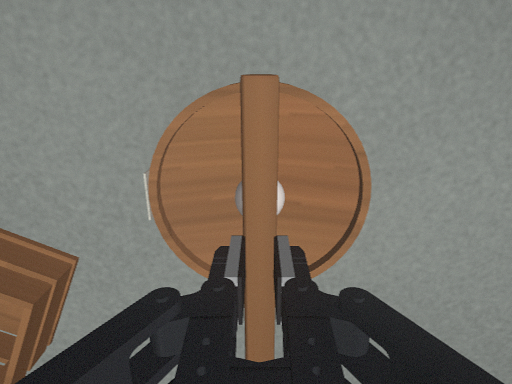

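>>> {"fn": "jog_arm", "kwargs": {"deltas": [[-0.2, 0, 0, 0, 0, 0, 0], [-0.6, 0, 0, 0, 0, 0, 0], [-1.1, 0, 0, 0, 0, 0, 0], [-1.6, 0, 0, 0, 0, 0, 0], [-2.1, 0, 0, 0, 0, 0, 0], [-2.5, 0, 0, 0, 0, 0, 0], [-2.7, 0, 0, 0, 0, 0, 0], [-2.7, 0, 0, 0, 0, 0, 0]]}}

```text
t: 18.92
ee_pos: [538.9, -265.8, 105.2]
orientation: [0.699, -0.112, 0.698, 0.111]
force: [0.3, -0.4, -2.5]
opening: 0.16
```

```bash
python3 - <<'E'
from plan import *
p,R,o=pose();print(p,o["force"],o["moment"],R.as_matrix().round(4),o["opening"])
s=snap("wrist","w14");s=snap("scene","s14");cv2.imwrite("pics/s14c.png",cv2.resize(s["frame"][200:290,130:240],None,fx=6,fy=6,interpolation=cv2.INTER_CUBIC))
E
```

```text
[ 538.94929924 -265.79958823  105.15494884] [ 0.33786316 -0.44021117 -2.51146051] [-0.04049309 -0.01545862  0.023927  ] [[ 1.800e-03 -3.116e-01  9.502e-01]
 [ 1.000e-04  9.502e-01  3.116e-01]
 [-1.000e+00 -5.000e-04  1.700e-03]] 0.1595612904713781
```

View pics/w14.png

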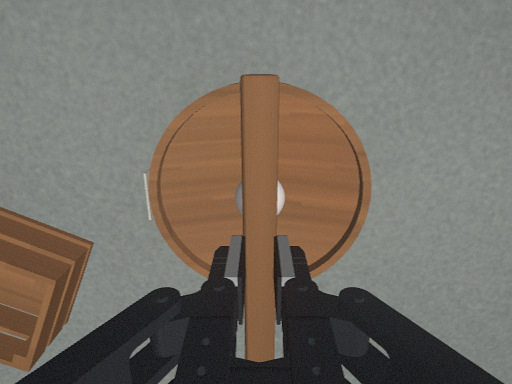

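View pics/s14c.png

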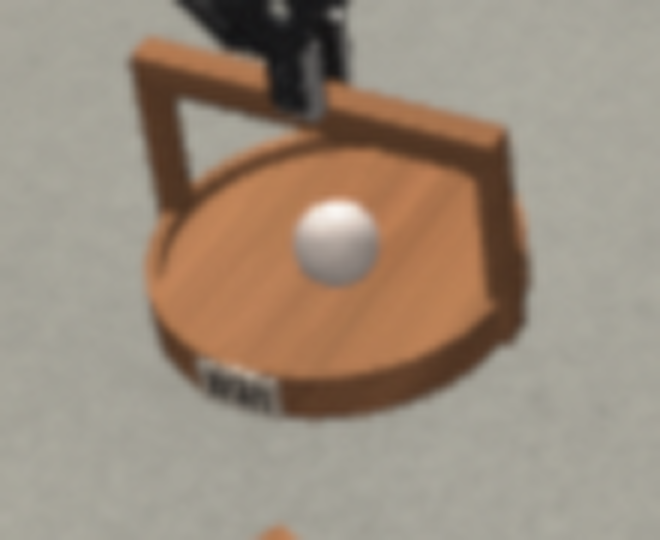

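>>> {"fn": "jog_arm", "kwargs": {"deltas": [[-0.3, 0, 0, 0, 0, 0, 0], [-1, 0, 0, 0, 0, 0, 0], [-2, 0, 0, 0, 0, 0, 0], [-3.2, 0, 0, 0, 0, 0, 0], [-4.5, 0, 0, 0, 0, 0, 0], [-5.7, 0, 0, 0, 0, 0, 0], [-6.6, 0, 0, 0, 0, 0, 0], [-7, 0, 0, 0, 0, 0, 0]]}}

```text
t: 20.02
ee_pos: [539.0, -265.8, 175.8]
orientation: [0.699, -0.112, 0.697, 0.111]
force: [-0.2, 0.1, -1.7]
opening: 0.157
```

>>> {"fn": "jog_arm", "kwargs": {"deltas": [[0, 0, 0, -0.01, 0, 0, 0], [0, 0, 0, -0.04, 0, 0, 0], [0, 0, 0, -0.08, 0, 0, 0], [0, 0, 0, -0.13, 0, 0, 0], [0, 0, 0, -0.18, 0, 0, 0], [0, 0, 0, -0.23, 0, 0, 0], [0, 0, 0, -0.28, 0, 0, 0], [0, 0, 0, -0.33, 0, 0, 0]]}}

```text
t: 21.02
ee_pos: [538.5, -265.7, 174.4]
orientation: [0.67, -0.226, 0.67, 0.226]
force: [-0.5, 0.2, -3.0]
opening: 0.16
```

>>> {"fn": "jog_arm", "kwargs": {"deltas": [[0, 0, 0, -0.05, 0, 0, 0], [0, 0, 0, -0.1, 0, 0, 0], [0, 0, 0, -0.15, 0, 0, 0], [0, 0, 0, -0.2, 0, 0, 0], [0, 0, 0, -0.25, 0, 0, 0], [0, 0, 0, -0.3, 0, 0, 0], [0, 0, 0, -0.35, 0, 0, 0], [0, 0, 0, -0.4, 0, 0, 0]]}}

```text
t: 22.02
ee_pos: [538.5, -265.7, 174.3]
orientation: [0.612, -0.354, 0.612, 0.354]
force: [-0.7, -0.5, -2.7]
opening: 0.157
```

>>> {"fn": "jog_arm", "kwargs": {"deltas": [[0, 0, 0, -0.05, 0, 0, 0], [0, 0, 0, -0.1, 0, 0, 0], [0, 0, 0, -0.16, 0, 0, 0], [0, 0, 0, -0.22, 0, 0, 0], [0, 0, 0, -0.28, 0, 0, 0], [0, 0, 0, -0.34, 0, 0, 0], [0, 0, 0, -0.4, 0, 0, 0], [0, 0, 0, -0.45, 0, 0, 0]]}}

```text
t: 23.02
ee_pos: [538.5, -265.7, 174.3]
orientation: [0.518, -0.482, 0.517, 0.482]
force: [0.1, 0.5, -2.8]
opening: 0.155
```

>>> {"fn": "jog_arm", "kwargs": {"deltas": [[0, 0, 0, -0.04, 0, 0, 0], [0, 0, 0, -0.07, 0, 0, 0], [0, 0, 0, -0.085, 0, 0, 0], [0, 0, 0, -0.089, 0, 0, 0], [0, 0, 0, -0.089, 0, 0, 0], [0, 0, 0, -0.089, 0, 0, 0]]}}

```text
t: 23.78
ee_pos: [538.8, -265.8, 175.0]
orientation: [-0.497, 0.504, -0.496, -0.503]
force: [-0.8, 0.5, -3.3]
opening: 0.159
```

```bash
python3 - <<'E'
from plan import *
p,R,o=pose();M=R.as_matrix();print(p,o["force"],o["moment"],M.round(4),o["opening"],o["joint_positions"].round(3))
print("z angle",np.arctan2(M[1,2],M[0,2]))
T=axes([0,0,-1],[-np.cos(.015),-np.sin(.015),0])
print(delta(p,R,[561,66,175.4],T))
s=snap("wrist","w15")
E
```

```text
[ 538.78940001 -265.7984685   175.00745763] [-0.76485972  0.48686033 -3.26843915] [-0.00342925  0.02281083  0.04619925] [[ 1.500e-03 -9.999e-01 -1.500e-02]
 [ 1.000e-04 -1.500e-02  9.999e-01]
 [-1.000e+00 -1.500e-03  1.000e-04]] 0.15929775168138577 [-0.189  0.367 -0.104 -0.    -1.098  0.204]
z angle 1.5857772314785932
[-3.3000e-02 -2.7180e+00  3.3143e+01 -0.0000e+00  0.0000e+00  1.0000e-03]
```

View pics/w15.png

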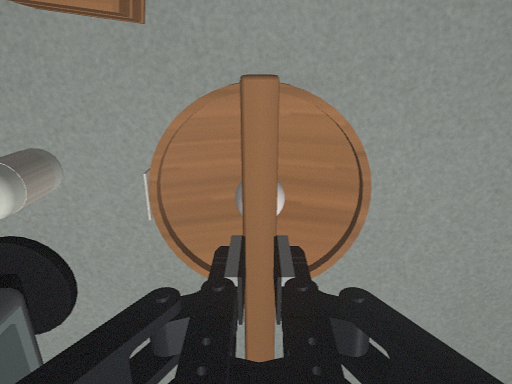

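>>> {"fn": "jog_arm", "kwargs": {"deltas": [[0, 0, 0.2, 0, 0, 0, 0], [0, 0, 0.6, 0, 0, 0, 0], [0, -0.1, 1.2, 0, 0, 0, 0], [0, -0.2, 2.1, 0, 0, 0, 0], [0, -0.3, 3.3, 0, 0, 0, 0], [0, -0.4, 4.5, 0, 0, 0, 0], [0, -0.5, 5.7, 0, 0, 0, 0], [0, -0.6, 6.9, 0, 0, 0, 0]]}}

```text
t: 24.82
ee_pos: [543.8, -195.8, 175.1]
orientation: [-0.497, 0.504, -0.496, -0.503]
force: [0.3, -0.1, -2.6]
opening: 0.159
```

>>> {"fn": "jog_arm", "kwargs": {"deltas": [[0, -0.1, 1.2, 0, 0, 0, 0], [0, -0.2, 2.4, 0, 0, 0, 0], [0, -0.3, 3.6, 0, 0, 0, 0], [0, -0.4, 4.8, 0, 0, 0, 0], [0, -0.5, 6, 0, 0, 0, 0], [0, -0.6, 7.2, 0, 0, 0, 0], [0, -0.7, 8.4, 0, 0, 0, 0], [0, -0.8, 9.6, 0, 0, 0, 0]]}}

```text
t: 25.82
ee_pos: [550.4, -99.8, 175.1]
orientation: [-0.497, 0.504, -0.496, -0.503]
force: [-0.4, -0.5, -3.1]
opening: 0.159
```

>>> {"fn": "jog_arm", "kwargs": {"deltas": [[0, -0.1, 1.2, 0, 0, 0, 0], [0, -0.2, 2.4, 0, 0, 0, 0], [0, -0.3, 3.6, 0, 0, 0, 0], [0, -0.4, 4.8, 0, 0, 0, 0], [0, -0.5, 6, 0, 0, 0, 0], [0, -0.6, 7.2, 0, 0, 0, 0], [0, -0.7, 8.4, 0, 0, 0, 0], [0, -0.8, 9.6, 0, 0, 0, 0]]}}

```text
t: 26.82
ee_pos: [556.9, -3.7, 175.0]
orientation: [-0.497, 0.504, -0.496, -0.503]
force: [1.0, 0.3, -2.9]
opening: 0.162
```

>>> {"fn": "jog_arm", "kwargs": {"deltas": [[0, -0.1, 1.2, 0, 0, 0, 0], [0, -0.2, 2.3, 0, 0, 0, 0], [0, -0.3, 3.3, 0, 0, 0, 0], [0, -0.4, 4.2, 0, 0, 0, 0], [0, -0.4, 4.9, 0, 0, 0, 0], [0, -0.4, 5.4, 0, 0, 0, 0], [0, -0.4, 5.7, 0, 0, 0, 0], [0, -0.4, 5.8, 0, 0, 0, 0]]}}

```text
t: 27.82
ee_pos: [560.0, 53.6, 175.1]
orientation: [-0.497, 0.504, -0.496, -0.503]
force: [0.5, -0.3, -3.0]
opening: 0.161
```

```bash
python3 - <<'E'
from plan import *
p,R,o=pose();M=R.as_matrix();print(p,o["force"],o["moment"],M.round(4),o["opening"],o["t"])
T=axes([0,0,-1],[-np.cos(.015),-np.sin(.015),0])
print(delta(p,R,[561,66,175.4],T))
s=snap("wrist","w16");snap("scene","s16")
E
```

```text
[559.95775848  53.57123518 175.07697579] [ 0.53697957 -0.30279975 -2.99876806] [-0.0299478   0.06455127 -0.02932121] [[ 0.0014 -0.9999 -0.015 ]
 [ 0.     -0.015   0.9999]
 [-1.     -0.0014  0.    ]] 0.16065037600040033 27.825
[-3.200e-02 -1.230e-01  1.241e+00  0.000e+00  0.000e+00  1.000e-03]
```

View pics/w16.png

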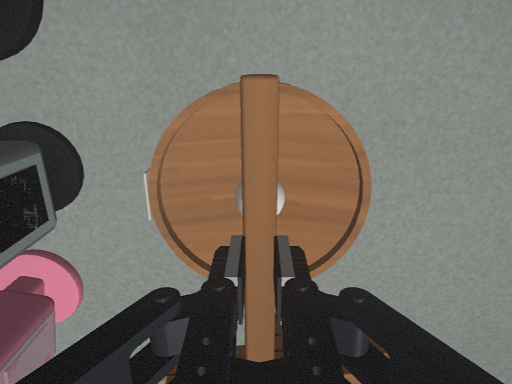

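View pics/s16.png

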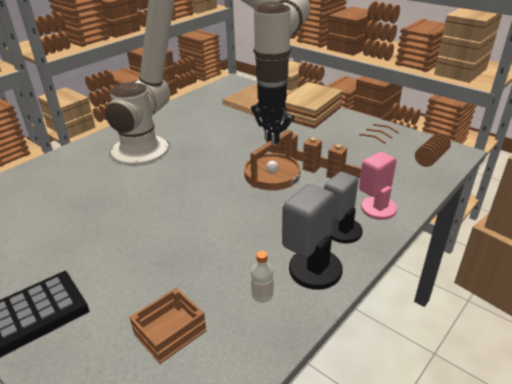

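>>> {"fn": "jog_arm", "kwargs": {"deltas": [[0, 0, 0.2, 0, 0, 0, 0], [0, 0, 0.5, 0, 0, 0, 0], [0, -0.1, 0.8, 0, 0, 0, 0], [0, -0.1, 1.05, 0, 0, 0, 0], [0, -0.1, 1.2, 0, 0, 0, 0], [0, -0.1, 1.24, 0, 0, 0, 0], [0, -0.1, 1.24, 0, 0, 0, 0]]}}

```text
t: 28.8
ee_pos: [560.8, 65.9, 175.1]
orientation: [-0.497, 0.504, -0.496, -0.503]
force: [-0.7, 0.7, -2.5]
opening: 0.156
```

```bash
python3 - <<'E'
from plan import *
p,R,o=pose();M=R.as_matrix();print(p,M[:,0],np.arctan2(M[1,2],M[0,2]))
s=snap("wrist","w17")
cv2.imwrite("pics/w17c.png",cv2.resize(s["frame"][80:290,0:230],None,fx=2.8,fy=2.8,interpolation=cv2.INTER_CUBIC))
s=snap("top","t17");cv2.imwrite("pics/t17c.png",cv2.resize(s["frame"][100:250,160:280],None,fx=4,fy=4,interpolation=cv2.INTER_CUBIC))
W=cloud(load("w17"))
for v,u in [(190,20),(200,20),(210,20),(190,35),(205,35),(220,35),(195,147),(200,148),(180,146),(215,149)]: print(v,u,W[v,u].round(1))
E
```

```text
[560.78630855  65.92873037 175.05998446] [ 1.44479172e-03  4.84848211e-05 -9.99998955e-01] 1.5858462712479182
190 20 [742.   69.4 107.7]
200 20 [742.2  76.8 109.8]
210 20 [741.8  83.8 112.6]
190 35 [742.3  75.2  91.5]
205 35 [741.7  86.5  96. ]
220 35 [741.4  98.  100.1]
195 147 [640.7  66.7 121.9]
200 148 [640.5  70.7 121.5]
180 146 [640.6  55.5 121.3]
215 149 [641.2  82.9 120.7]
```

View pics/w17c.png

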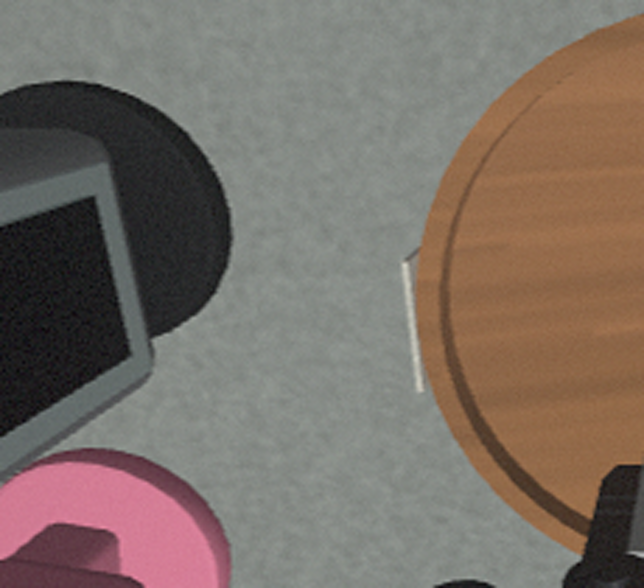

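View pics/t17c.png

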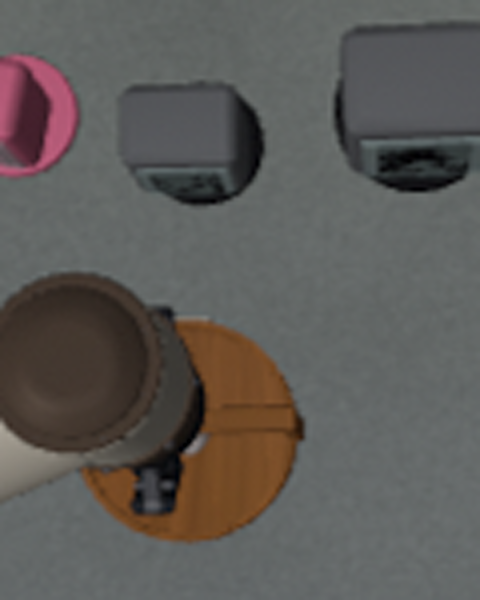

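```bash
python3 - <<'E'
from plan import *
s=load("w17");W=cloud(s)
f=lambda x,y,h:ray(s,(x+.5)/2.8-.5,(y+.5)/2.8-.5+80,h).round(1)
print(f(405,262,121),f(420,391,121))
# window plane: pts of screen
z=W[160:225,0:45].reshape(-1,3);z=z[(abs(z[:,0]-742)<4)&(abs(z[:,2]-110)<32)]
A=np.c_[z[:,1:]-[68,110],np.ones(len(z))];print(len(z),np.linalg.lstsq(A,z[:,0],rcond=None)[0],z.min(0),z.max(0))
# top cam window bezel edges & tag
t=load("t17");g=lambda x,y,h:ray(t,(x+.5)/4-.5+160,(y+.5)/4-.5+100,h).round(1)
print("bezel top edge",g(137,168,146),g(236,167,146),"tag",g(180,319,120),g(208,318,120))
print("glass?",[f(131,353,140),f(97,197,80)], "bezel near(+y)", f(152,375,146),f(105,150,74))
# dish level: rim plane fit
R,T=RT(s)
m=(abs(W[...,2]-121)<5)&(np.hypot(W[...,0]-560.8,W[...,1]-66)<82)&(np.hypot(W[...,0]-560.8,W[...,1]-66)>73)
q=W[m];A=np.c_[q[:,:2]-[560,66],np.ones(len(q))];print(len(q),np.linalg.lstsq(A,q[:,2],rcond=None)[0])
fr=s["frame"].astype(int);
E
```

```text
[641.4  50.6 121. ] [640.9  86.2 121. ]
2854 [-1.48681119e-02  2.42302953e-04  7.41973311e+02] [739.83734901  42.90406278  78.053803  ] [745.89351785 105.64411468 133.86815369]
bezel top edge [747.6  99.7 146. ] [748.  29. 146.] tag [642.4  71.3 120. ] [643.   51.1 120. ]
glass? [array([701.9,  68.4, 140. ]), array([744. ,  44.7,  80. ])] bezel near(+y) [694.   71.4 146. ] [742.9  32.   74. ]
5050 [-3.04064326e-04 -9.01401671e-03  1.20971777e+02]
```

```bash
python3 - <<'E'
from plan import *
for nm,c,z0 in (("w13",(539,-266),24),("w17",(560.8,66),121)):
    s=load(nm);W=cloud(s);r=np.hypot(W[...,0]-c[0],W[...,1]-c[1])
    m=(abs(W[...,2]-z0)<5)&(r<82)&(r>73);q=W[m]
    sl=np.linalg.lstsq(np.c_[q[:,:2]-c,np.ones(len(q))],q[:,2],rcond=None)[0]
    print(nm,sl, "slope along cam fwd")
p,R,o=pose();print(p,o["force"],o["joint_vel"].round(4))
s=snap("scene","s18");cv2.imwrite("pics/s18c.png",cv2.resize(s["frame"][90:250,230:410],None,fx=4.3,fy=3.7*4.3/3.7/1.15,interpolation=cv2.INTER_CUBIC)[:600])
E
```

```text
w13 [-8.00306924e-03 -2.54872814e-03  2.41954355e+01] slope along cam fwd
w17 [-3.04064326e-04 -9.01401671e-03  1.20971533e+02] slope along cam fwd
[560.78321082  65.88288931 175.07124248] [ 0.21422248  0.05112495 -3.24214752] [ 0.0003 -0.0016 -0.      0.0006 -0.0008 -0.0033]
```

View pics/s18c.png

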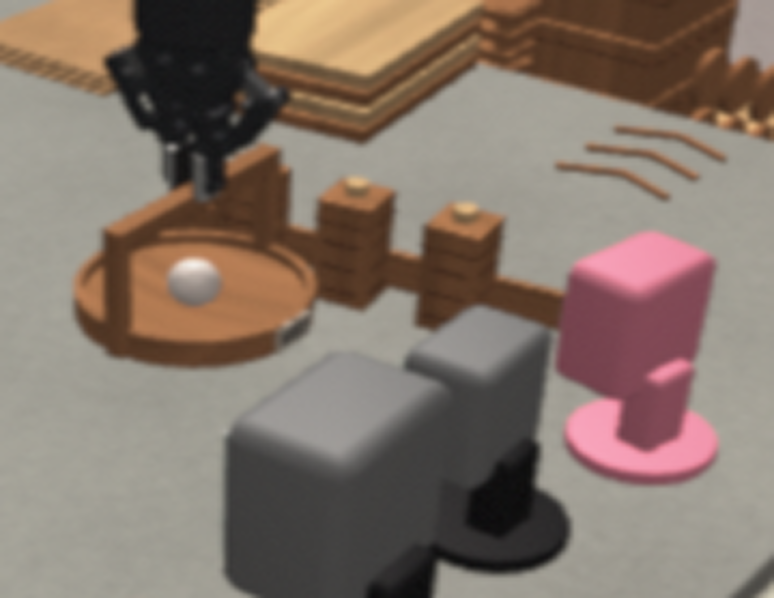

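The slope I measured on the dish rim is the same relative to the camera as when it sat on the counter, so it is camera bias and the dish is level. The ball is in the middle and the tag is in place, so I'm handing in.

```bash
python3 - <<'E'
from bench import ctrl
print(ctrl.close_job())
E
```

```text
the job is handed in; nothing more can be done
None
```

The job is handed in at about 29 s: the carton stands in its gap, and the arm is holding the dish in front of the smaller grey scanner.

**Carton:** I stood it upright, knob on top, and let go. It sits within about 1 mm of the gap's middle along the row. Across the row, the camera views put it between 0 and 2.7 mm too close to the strip; about 1.5 mm is my best estimate. I saw no change in its two neighbours.

**Dish:** I gripped it by its bar and lifted it straight up. I turned it about 1.27 rad, slightly less than a quarter turn because it started slightly turned, then carried it over slowly.
- **Tag:** its centre is at about (641, 68, 110) mm. The window's centre is at (742, 68.6, 110) mm, so the tag is about 101 mm in front of it. The two face each other to within about 0.002 rad.
- **Level:** the gripper reads within 0.1° of vertical. The rim measured a slope of about 0.5°, but it measured the same on the counter, so I took that as camera bias.
- **Ball:** it was still in the middle in the last picture.

**Disagreement:** the top camera put the window's centre about 4 mm to one side of the wrist camera's reading. The middle of the scanner's top, also seen by the top camera, agreed with the wrist camera, so I used the wrist reading.

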